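Clamp the angle brackets and punch-mark each one

TASK

Flip the fixture's red-knobbed cam lever to the front to free its jaw, lay every aluminium angle bracket flat in a nest of its own with the upright ear at the fixture's front, and flip the lever fully back to lock them all. Then take the spring-loaded punch by its orange grip and press it straight down on the copper spot of each bracket until its spring snaps and the stroke goes fully home, so that every spot is driven in; never fire the punch while the clamp is free. Finish with the punch hanging upright in its wooden stand and the brackets still locked in their nests, without shoving the black canister or the small red-lidded jar about.

Things in the scene. Friction and masses are not known exactly. Their poses are not given: they have to be found in the camera images.
- lever (a joint): cam lever at the right-hand end (seen from the robot) of the marking fixture: 0 = free, leaning 37 degrees to the fixture's front (-x of the nest points), 1.3 rad = locked, leaning 37 degrees to its back. Level hinge along the fixture's y; stays where left, about 2 N at the knob moves it, hard stops at both ends. Push it along the fixture's x to flip it; flipping back drives the blue jaw bar 8 mm forward
- lever_knob (a point): centre of the red ball knob (diameter 24 mm) on top of the cam lever; it moves with the lever, 72 mm from the hinge axis; rod 11 mm thick, hinge axis 32 mm above the desk, between two blue cheeks whose tops are 42 mm above the desk
- punch_grip (a point): centre of the punch's orange square grip (22 x 22 mm, 55 mm tall; axes along its flats, z up). The punch is 126 mm tall: brass foot (diameter 24 mm), sprung stem, steel barrel, dark collar (diameter 48 mm, underside 34.5 mm below this point, top 27.5 mm below), grip, small black cap ending 33.5 mm above this point
- punch_tip (a point): centre of the underside of the punch's brass foot, 92.5 mm below the grip centre while the spring is relaxed; at rest in the stand it hangs 2 mm above the stand's bottom
- punch_foot (a joint): how far the foot is pushed into the punch: 0 relaxed, 0.012 m fully in (hard stop). Resistance rises to about 12 N at 4 mm, then the hidden spring snaps and falls to about 4 N. A steel needle (diameter 5 mm) inside comes out below the foot after 7 mm and stands out 5 mm when fully in. The foot springs back when lifted
- punch_collar (a point): centre of the underside of the punch's collar, 58 mm above the relaxed foot's underside; in the stand it rests on the stand's top
- stand_mouth (a point): centre of the round hole (diameter 33 mm, straight through) at the top face of the wooden punch stand, a fixed block 64 x 64 x 60 mm; the punch hangs in it by its collar, foot down
- nest_1 (a point): left-hand nest (seen from the robot) of the fixed steel fixture: where a bracket's spot point comes when clamped there; 18 mm above the desk, 10 mm above the bed. x points to the fixture's back, y left. Walls 8 mm high over the bed: front stop from 43 to 51 mm in front, dividers 24.5 mm to each side; jaw face 35 mm behind when free, 27 when locked. Lay the spot 0 to 8 mm behind; locking pushes it home
- nest_2 (a point): middle nest (seen from the robot) of the fixed steel fixture: where a bracket's spot point comes when clamped there; 18 mm above the desk, 10 mm above the bed. x points to the fixture's back, y left. Walls 8 mm high over the bed: front stop from 43 to 51 mm in front, dividers 24.5 mm to each side; jaw face 35 mm behind when free, 27 when locked. Lay the spot 0 to 8 mm behind; locking pushes it home
- nest_3 (a point): right-hand nest (seen from the robot) of the fixed steel fixture: where a bracket's spot point comes when clamped there; 18 mm above the desk, 10 mm above the bed. x points to the fixture's back, y left. Walls 8 mm high over the bed: front stop from 43 to 51 mm in front, dividers 24.5 mm to each side; jaw face 35 mm behind when free, 27 when locked. Lay the spot 0 to 8 mm behind; locking pushes it home
- bracket_a_ear (a point): an aluminium angle bracket (two or three alike are present): flat leg 70 x 40 mm, 10 mm thick, lying on the desk, with an upright ear at its -x end, 10 mm thick along x, 40 mm wide along y, 50 mm tall over all. This point is inside the ear, 33 mm above the underside, mid-thickness; grasp the ear across its 10 mm thickness (leg top 23 mm below the point). z up
- bracket_a_spot (a point): centre of the copper spot of the same bracket, at the level of the leg's upper face, 38 mm along the bracket's +x from the ear point, 23 mm below it; mouth of a round hole (diameter 17 mm) in which the copper plug starts about 2 mm below the surface
- bracket_a_plug (a joint): how far the copper plug of that bracket is driven down: 0 unmarked, up to 0.004 m; moves only under more than 2.5 N and stays down; a full stroke of the punch drives it about 3 mm
- bracket_b_ear (a point): an aluminium angle bracket (two or three alike are present): flat leg 70 x 40 mm, 10 mm thick, lying on the desk, with an upright ear at its -x end, 10 mm thick along x, 40 mm wide along y, 50 mm tall over all. This point is inside the ear, 33 mm above the underside, mid-thickness; grasp the ear across its 10 mm thickness (leg top 23 mm below the point). z up
- bracket_b_spot (a point): centre of the copper spot of the same bracket, at the level of the leg's upper face, 38 mm along the bracket's +x from the ear point, 23 mm below it; mouth of a round hole (diameter 17 mm) in which the copper plug starts about 2 mm below the surface
- bracket_b_plug (a joint): how far the copper plug of that bracket is driven down: 0 unmarked, up to 0.004 m; moves only under more than 2.5 N and stays down; a full stroke of the punch drives it about 3 mm
- bracket_c_ear (a point): an aluminium angle bracket (two or three alike are present): flat leg 70 x 40 mm, 10 mm thick, lying on the desk, with an upright ear at its -x end, 10 mm thick along x, 40 mm wide along y, 50 mm tall over all. This point is inside the ear, 33 mm above the underside, mid-thickness; grasp the ear across its 10 mm thickness (leg top 23 mm below the point). z up
- bracket_c_spot (a point): centre of the copper spot of the same bracket, at the level of the leg's upper face, 38 mm along the bracket's +x from the ear point, 23 mm below it; mouth of a round hole (diameter 17 mm) in which the copper plug starts about 2 mm below the surface
- bracket_c_plug (a joint): how far the copper plug of that bracket is driven down: 0 unmarked, up to 0.004 m; moves only under more than 2.5 N and stays down; a full stroke of the punch drives it about 3 mm
- black_can_mid (a point): black film canister, 33 mm across, 49 mm tall, bystander; point half-way up
- parts_jar_mid (a point): small glass jar with red lid, 39 mm across, 42 mm tall, bystander; point half-way up
Not all that is in view belongs to the job. Of the things that look like the part that bears punch_grip, the largest one is meant.

How it is judged:
On the way, in this order (a step that is already met when the one before it is completed fails the run):
1. the cam lever is flipped to the front, freeing the jaw (value of joint lever below 0.3 rad), for 0.1 s.
2. every bracket lies home in a nest, ear to the front, and the lever is locked (((distance between bracket_a_spot and nest_1 below 0.006 m and angle between the x axis of bracket_a_spot and the x axis of nest_1, either way round below 0.12 rad and angle between bracket_a_spot's own z axis and vertical below 0.08 rad) or (distance between bracket_a_spot and nest_2 below 0.006 m and angle between the x axis of bracket_a_spot and the x axis of nest_2, either way round below 0.12 rad and angle between bracket_a_spot's own z axis and vertical below 0.08 rad) or (distance between bracket_a_spot and nest_3 below 0.006 m and angle between the x axis of bracket_a_spot and the x axis of nest_3, either way round below 0.12 rad and angle between bracket_a_spot's own z axis and vertical below 0.08 rad)) and ((distance between bracket_b_spot and nest_1 below 0.006 m and angle between the x axis of bracket_b_spot and the x axis of nest_1, either way round below 0.12 rad and angle between bracket_b_spot's own z axis and vertical below 0.08 rad) or (distance between bracket_b_spot and nest_2 below 0.006 m and angle between the x axis of bracket_b_spot and the x axis of nest_2, either way round below 0.12 rad and angle between bracket_b_spot's own z axis and vertical below 0.08 rad) or (distance between bracket_b_spot and nest_3 below 0.006 m and angle between the x axis of bracket_b_spot and the x axis of nest_3, either way round below 0.12 rad and angle between bracket_b_spot's own z axis and vertical below 0.08 rad)) and ((distance between bracket_c_spot and nest_1 below 0.006 m and angle between the x axis of bracket_c_spot and the x axis of nest_1, either way round below 0.12 rad and angle between bracket_c_spot's own z axis and vertical below 0.08 rad) or (distance between bracket_c_spot and nest_2 below 0.006 m and angle between the x axis of bracket_c_spot and the x axis of nest_2, either way round below 0.12 rad and angle between bracket_c_spot's own z axis and vertical below 0.08 rad) or (distance between bracket_c_spot and nest_3 below 0.006 m and angle between the x axis of bracket_c_spot and the x axis of nest_3, either way round below 0.12 rad and angle between bracket_c_spot's own z axis and vertical below 0.08 rad)) and value of joint lever above 1.15 rad), for 0.2 s.
3. the copper spot of every bracket is driven in by the punch (value of joint each of bracket_a_plug, bracket_b_plug, bracket_c_plug above 0.0015 m), for 0.1 s.
At the end, for the whole second after the job is handed in: Each bracket flat in a nest, spot within 6 mm of the nest point, square within 7 degrees; lever beyond 1.15 rad; each plug driven in over 1.5 mm; punch at rest in the stand, collar within 7 mm of the mouth, upright within 7 degrees (all of step 2 and all of step 3 and distance between punch_collar and stand_mouth below 0.007 m and angle between punch_collar's own z axis and vertical below 0.12 rad and linear speed of punch below 0.03 m/s); the robot touches nothing.
It fails at once if the punch is fired (foot pushed in more than 8 mm) while the clamp is free (lever under 0.9 rad) (value of joint punch_foot above 0.008 m and value of joint lever below 0.9 rad).
It fails at once if the black can is shoved more than 5 cm (distance of black_can_mid from where it was at the start of the episode above 0.05 m).
It fails at once if the parts jar is shoved more than 5 cm (distance of parts_jar_mid from where it was at the start of the episode above 0.05 m).
Of bracket_a, bracket_b, bracket_c only 2 to 3 are there at a start; the rules pass over those that are not, and their reading is None.
At some moment in a run one of bracket_a, bracket_b, bracket_c may be knocked a few centimetres aside while the robot is not near it.
It also fails if it takes over 210 s, if anything falls off the work surface, if the arm or the gripper's body presses on something with over 40 N, if the wrist force passes 120 N, or if a joint passes its speed limit or range.

ROBOT

A 7-joint arm with a two-finger parallel gripper is mounted at the origin on a cart in front of the work surface, level with it; the furniture and walls round the work are solid. World frame = base frame: x ahead of the robot, y to its left, z up, the work surface at z = 0. Lengths are in m, angles in rad, forces in N, time in s.
With the tool pointing down it reaches from about 0.35 to 0.9 m from the base axis. Payload 8.1 kg.
Tool frame: the origin (TCP) lies between the finger pads; the fingertips stand ahead of it and the grasp point (between the pads) is the TCP (arm.nose_length is the z of the fingertips in the tool frame, in m); z points along the fingers, y is the line along which they close (so a half turn about z gives the same grasp; the last joint's range is limited). The gripper opens to 92 mm and grips with 3 to 60 N. Pads are 19 mm wide; open, the fingers measure 130 mm over their backs; the gripper's body (75 mm by 190 mm) begins 47 mm behind the grasp point.
Start: joints at [-1.354, 0.434, 0.025, 1.573, -0.012, 1.134, -0.075], TCP at [0.197, 0.593, 0.246] pointing down, gripper open.
Joint ranges: [-2.62, 2.62], [-0.44, 2.09], [-1.27, 1.32], [0.08, 2.57], [-1.32, 4.46], [0.12, 2], [-2.74, 2.74]. Speed limits (rad/s): [2.22, 2.22, 3.01, 3.01, 3.14, 3.14, 3.14].

INTERFACE

Orientations are given as a rotation vector (axis times angle).
In Python, from cell import sensors, optics, arm gives the robot as it stands.
- The arm moves only by the tool arm_command, never from a script. Its argument "deltas" is one flat list of numbers, 7 for each row, row after row: the turn, a rotation vector about the world's x, y, z as a fraction of full scale, then the shift along the world's x, y, z as a fraction of full scale, then the finger opening in mm, from 0 to 91.8. In form: [wx, wy, wz, dx, dy, dz, fingers, wx, wy, wz, dx, dy, dz, fingers, ...]. A call has 1 to 20 rows; each row is the pose to reach, as a shift and turn from the pose commanded when the call began; what a row does not reach only later rows make up. Full scale, the value 1, is 1 m for a shift and 90 degrees for a turn. A row lasts 1/10 s, in which the tool goes at most 50 mm and 8.59 degrees, less where a joint would pass 70% of its speed; a pose out of reach is approached as far as the arm can. A call with a number of a shift or a turn outside -1 to 1 is refused whole. A call with a gripper value outside its range is refused whole. The fingers move at their own pace and stop on an object; "force" is the grip in N (left out, the last holds). Time passes only in rows, so rows that repeat a pose let the fingers close. It gives the time, the measured TCP pose, the force, the opening and the grip force at its end, in the units of the state.
- sensors.observe(): the state, without advancing time (a new reading comes with each control period).
- optics.get_image(name): name is "scene" or "side" or "wrist"; returns the picture (480x640x3 uint8, blue, green, red); there is no depth.
- optics.calibration(name): a dict with "camera_matrix" (3x3 intrinsics, pixels), "rvec" (rotation vector, rad) and "tvec" (3), from world to camera coordinates, as OpenCV has them. Camera axes: x right, y down, z forward; pixel columns grow to the right and rows downward; lengths in m; the calibration is good to about 2 mm. A picture is of the moment at which its call begins: read the wrist's pose just before it. calibration takes no time and is no camera call; for the wrist camera it gives the pose at the moment of the call.
- arm.sign_off(): hands the job in; it is judged then, once.
The state is a dict: "clock": time; "joints": joint angles; "dq": joint speeds; "joint_efforts": joint torques, N m; "position": TCP position; "ee_rot": TCP orientation; "force": force on the tool from outside, world axes, zero at the start; "ft_torque": the same for the moment, N m; "width": opening from 0.0 (shut) to 1.0 (fully open); "gripper_force": force on a finger pad.
Only numpy, scipy, OpenCV 4.12 (cv2) and the standard library are available. Lean on these libraries where they do the work, as an engineer would, in place of code of your own. Each camera call takes 0.05 s, during which the arm holds its last target. There are 200 camera calls.

## Working session

There is one attempt and no reset: what is moved stays moved. The work goes in short steps, Python scripts to look and compute and a tool call to move; the robot and the scene stay as the last step left them, time stands still between calls to the robot, and variables do not carry over. Pictures are saved under pics/ and viewed, at most 14 in all, crops included, and the job is handed in when it is done.

Besides the shell and the picture viewer there is one more tool, called after "Call:" as a command line: name --argument value ..., lists and objects as JSON in quotes. arm_command: Moves the arm, as the interface text tells. Its arguments: {"type":"object","properties":{"deltas":{"type":"array","items":{"type":"number"}},"force":{"type":"number"}},"required":["deltas"]}

```bash
mkdir -p pics; ls; python3 - <<'E'
from cell import sensors, optics, arm
import cv2
print(sensors.observe()); print(arm.nose_length)
for n in ["scene","side"]:
    im=optics.get_image(n); cv2.imwrite(f"pics/{n}0.png",im)
for n in ["scene","side","wrist"]: print(n,optics.calibration(n))
E
```

```text
pics
{'clock': 0.0, 'joints': array([-1.35359779,  0.43521678,  0.02499854,  1.57405942, -0.01158313,
        1.13399043, -0.07510712]), 'dq': array([-0.00068414, -0.00027093,  0.00115265, -0.00138234,  0.00081595,
        0.00013056,  0.0003173 ]), 'joint_efforts': array([-8.52232952e-04, -6.67831564e+01,  9.84518901e-01, -3.14477599e+01,
       -6.06882828e-02,  4.22964175e-02,  1.83741481e-04]), 'position': array([0.19640949, 0.59285324, 0.24496367]), 'ee_rot': array([-5.00331315e-01, -3.10141427e+00,  2.39898515e-03]), 'force': array([ 0.06336591,  0.5281353 , -0.44531524]), 'ft_torque': array([0.0012502 , 0.04168608, 0.02220619]), 'gripper_force': 0.0, 'width': 0.9983571377758371}
0.019
scene {'camera_matrix': array([[573.69950091,   0.        , 319.62925466],
       [  0.        , 573.69950091, 240.99754069],
       [  0.        ,   0.        ,   1.        ]]), 'rvec': array([ 1.19188576, -1.94750305,  1.22286432]), 'tvec': array([0.18208961, 0.28045345, 1.14464104])}
side {'camera_matrix': array([[545.2374998 ,   0.        , 327.56845888],
       [  0.        , 545.2374998 , 239.61212606],
       [  0.        ,   0.        ,   1.        ]]), 'rvec': array([ 2.14586907, -0.16597496,  0.10358392]), 'tvec': array([-0.46316534,  0.10731203,  1.22560685])}
wrist {'camera_matrix': array([[362.5390981 ,   0.        , 324.3809732 ],
       [  0.        , 362.5390981 , 237.28637337],
       [  0.        ,   0.        ,   1.        ]]), 'rvec': array([-2.33215434, -1.68428755, -0.26315724]), 'tvec': array([-0.62413714, -0.03947235,  0.39171621])}
```

View pics/scene0.png

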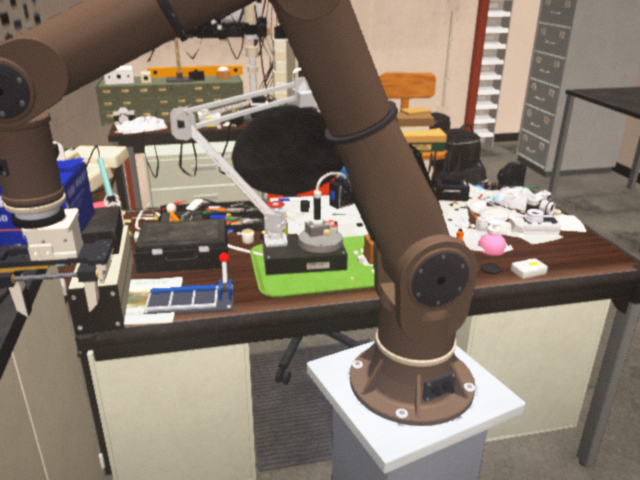

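View pics/side0.png

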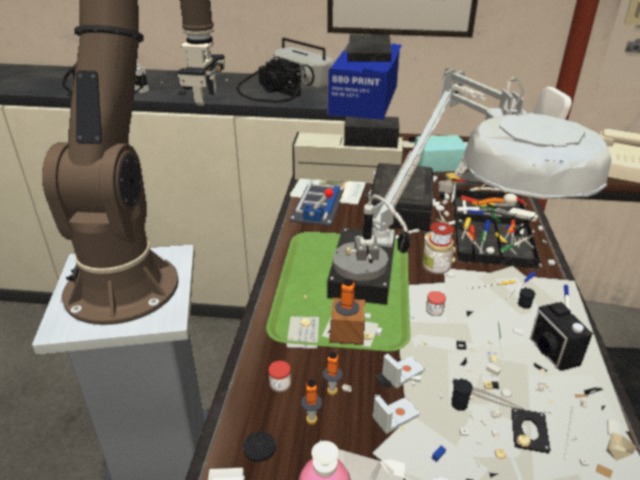

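```bash
cat > h.py <<'E'
import numpy as np, cv2
from cell import sensors, optics, arm
def cam(n):
    c=optics.calibration(n); R=cv2.Rodrigues(c["rvec"])[0]; return c["camera_matrix"],R,np.ravel(c["tvec"])
def ray(C,p):
    K,R,t=C; d=R.T@np.linalg.inv(K)@np.array([p[0],p[1],1.]); return -R.T@t, d/np.linalg.norm(d)
def onz(C,p,z):
    o,d=ray(C,p); return o+d*(z-o[2])/d[2]
def tri(obs):
    A=np.zeros((3,3));b=np.zeros(3)
    L=[ray(C,p) for C,p in obs]
    for o,d in L:
        M=np.eye(3)-np.outer(d,d);A+=M;b+=M@o
    x=np.linalg.solve(A,b)
    return x,max(np.linalg.norm(np.cross(x-o,d)) for o,d in L)
def proj(C,X):
    K,R,t=C; q=K@(R@np.array(X)+t); return q[:2]/q[2]
def crop(n,name,box,s):
    x0,y0,x1,y1=box; im=n[y0:y1,x0:x1]; cv2.imwrite("pics/"+name,cv2.resize(im,None,fx=s,fy=s,interpolation=cv2.INTER_CUBIC))
E
python3 - <<'E'
from h import *
np.set_printoptions(precision=3,suppress=True)
S=cam("side");C=cam("scene")
print(ray(S,(320,240)),ray(C,(320,240)))
for n,p,z in [("bracket1",(405,371),.01),("bracket2",(402,411),.01),("punch stand",(347,335),0),("p2",(331,390),0),("p3",(312,422),0),("jar",(280,385),0),("can",(462,405),0),("fixture",(318,205),.02),("knob",(328,192),.09),("jar2",(435,312),0),("can2",(526,303),0),("lampbase",(360,290),0),("matcorner",(275,340),0),("mat tl",(290,240),0),("pinkbottle",(325,475),0),("disc",(260,445),0)]:
    print(n,onz(S,p,z))
print("knob tri",tri([(S,(328,192)),(C,(224,257))]))
# lamp
for a,b in [((455,80),(180,122)),((378,240),(275,238)),((500,75),(305,95)),((540,165),(285,150))]: print(tri([(S,a),(C,b)]))
im=cv2.imread("pics/side0.png"); crop(im,"c1.png",(250,270,490,450),3.3)
E
```

```text
(array([ 0.296, -1.027,  0.766]), array([ 0.125,  0.827, -0.548])) (array([-0.717,  0.583,  0.753]), array([ 0.797, -0.417, -0.437]))
bracket1 [ 0.558 -0.348  0.01 ]
bracket2 [ 0.528 -0.436  0.01 ]
punch stand [ 0.472 -0.227 -0.   ]
p2 [ 0.417 -0.363  0.   ]
p3 [ 0.374 -0.427 -0.   ]
jar [ 0.327 -0.338  0.   ]
can [ 0.639 -0.431  0.   ]
fixture [0.486 0.273 0.02 ]
knob [0.504 0.215 0.09 ]
jar2 [ 0.672 -0.185  0.   ]
can2 [ 0.879 -0.186  0.   ]
lampbase [ 0.529 -0.088  0.   ]
matcorner [ 0.327 -0.22   0.   ]
mat tl [0.394 0.139 0.   ]
pinkbottle [ 0.38  -0.528  0.   ]
disc [ 0.284 -0.459  0.   ]
knob tri (array([0.504, 0.211, 0.093]), np.float64(0.0006284930645923722))
(array([0.809, 0.214, 0.366]), np.float64(0.005811249808763033))
(array([0.599, 0.03 , 0.059]), np.float64(0.0072444149969699955))
(array([ 0.746, -0.121,  0.449]), np.float64(0.03511207663500747))
(array([ 0.872, -0.108,  0.258]), np.float64(0.036652856080261274))
```

View pics/c1.png

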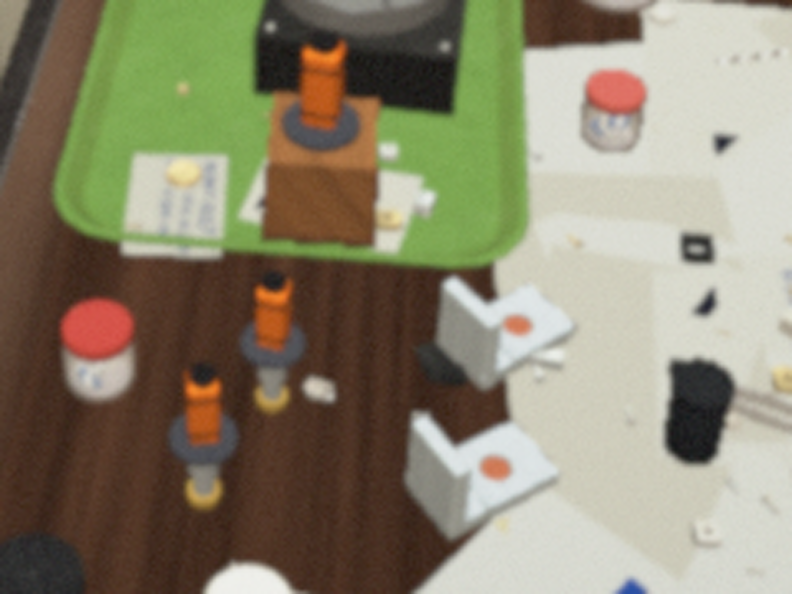

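Call:
arm_command --deltas '[0,0,0,0.05,-0.03,0.03,91.8,0,0,0,0.22,-0.28,0.08,91.8,0,0,0,0.22,-0.28,0.08,91.8,0,0,0,0.22,-0.28,0.08,91.8,0,0,0,0.22,-0.28,0.08,91.8,0,0,0,0.22,-0.28,0.08,91.8,0,0,0,0.22,-0.28,0.08,91.8,0,0,0,0.22,-0.28,0.08,91.8,0,0,0,0.22,-0.28,0.08,91.8,0,0,0,0.22,-0.28,0.08,91.8,0,0,0,0.22,-0.28,0.08,91.8,0,0,0,0.22,-0.28,0.08,91.8]'

```text
clock: 1.3
position: [0.4155, 0.3146, 0.3253]
ee_rot: [-0.496, -3.101, 0.001]
force: [0.0, -0.2, 0.7]
width: 1.002
gripper_force: 0.0
```

```bash
python3 - <<'E'
from h import *
s=sensors.observe();print(s["clock"],s["position"],s["ee_rot"],s["joints"],s["force"]);print(ray(cam("wrist"),(324,237)))
C=cam("wrist");im=optics.get_image("wrist");cv2.imwrite("pics/w1.png",im);np.save("pics/w1.npy",np.array([*np.ravel(C[1]),*C[2]]))
cv2.imwrite("pics/scene1.png",optics.get_image("scene"))
E
```

```text
1.3 [0.41546627 0.31456738 0.32528074] [-4.96153374e-01 -3.10139685e+00  5.90745588e-04] [-0.88396517  0.20258899  0.16324997  1.70982663 -0.03503858  1.2327646
  0.54118284] [ 0.02444887 -0.22477985  0.67471599]
(array([0.33724701, 0.34010615, 0.46460212]), array([ 0.28930094, -0.0963633 , -0.95237549]))
```

View pics/w1.png

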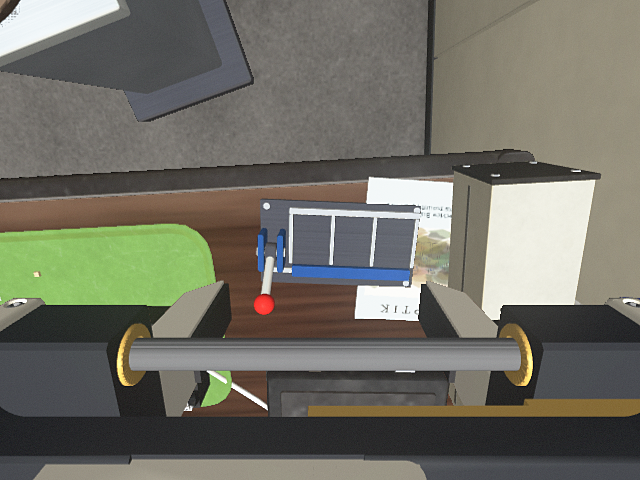

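```bash
python3 - <<'E'
from h import *
im=cv2.imread("pics/w1.png"); crop(im,"c2.png",(245,190,435,320),4.2)
E
```

```text
(no output)
```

View pics/c2.png

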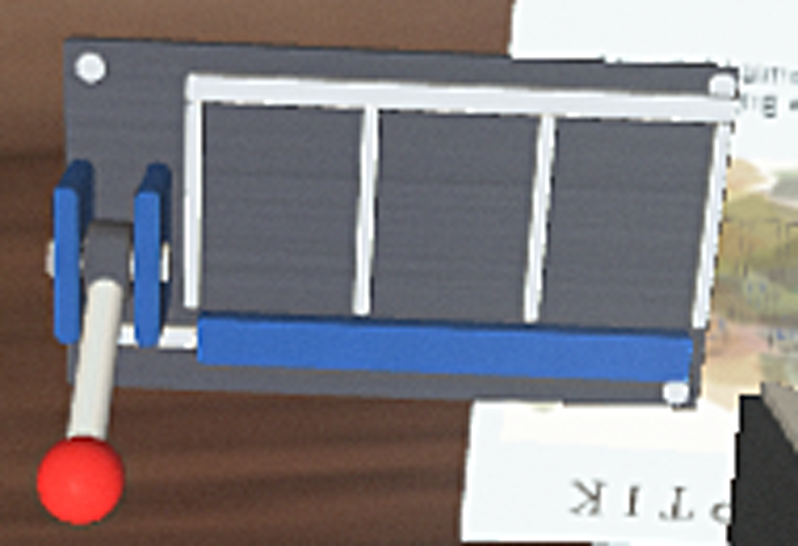

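```bash
python3 - <<'E'
from h import *
np.set_printoptions(precision=4,suppress=True)
a=np.load("pics/w1.npy");C=(cam("wrist")[0],a[:9].reshape(3,3),a[9:])
f=lambda p:(p[0]/4.2+245,p[1]/4.2+190)
for p in [(188,76),(737,96),(203,100),(735,121),(193,102),(370,108),(547,117),(718,125),(191,306),(361,313),(530,319),(700,326),(200,316),(692,336)]: print(p,onz(C,f(p),.016))
S=cam("side");print("knob",tri([(C,f((80,482))),(S,(328.,192))]),onz(C,f((80,482)),.0893))
# wall height check using scene1
sc=cv2.imread("pics/scene1.png"); Z=cam("scene")
for z in(0,.016): print(proj(Z,onz(C,f((188,76)),z)),proj(S,onz(C,f((188,76)),z)))
crop(sc,"c3.png",(130,240,250,320),6.5)
E
```

```text
(188, 76) [0.4235 0.2655 0.016 ]
(737, 96) [0.4812 0.4214 0.016 ]
(203, 100) [0.4319 0.2673 0.016 ]
(735, 121) [0.4886 0.419  0.016 ]
(193, 102) [0.4315 0.2642 0.016 ]
(370, 108) [0.4501 0.3146 0.016 ]
(547, 117) [0.4696 0.3649 0.016 ]
(718, 125) [0.4882 0.4137 0.016 ]
(191, 306) [0.4939 0.2411 0.016 ]
(361, 313) [0.513  0.2915 0.016 ]
(530, 319) [0.5317 0.3418 0.016 ]
(700, 326) [0.5508 0.3925 0.016 ]
(200, 316) [0.498  0.2426 0.016 ]
(692, 336) [0.5534 0.3893 0.016 ]
knob (array([0.5048, 0.2117, 0.0924]), np.float64(0.0014336116057658253)) [0.5078 0.2106 0.0893]
[216.394  309.4208] [297.0993 214.6134]
[215.2506 304.6332] [295.7533 209.1757]
```

View pics/c3.png

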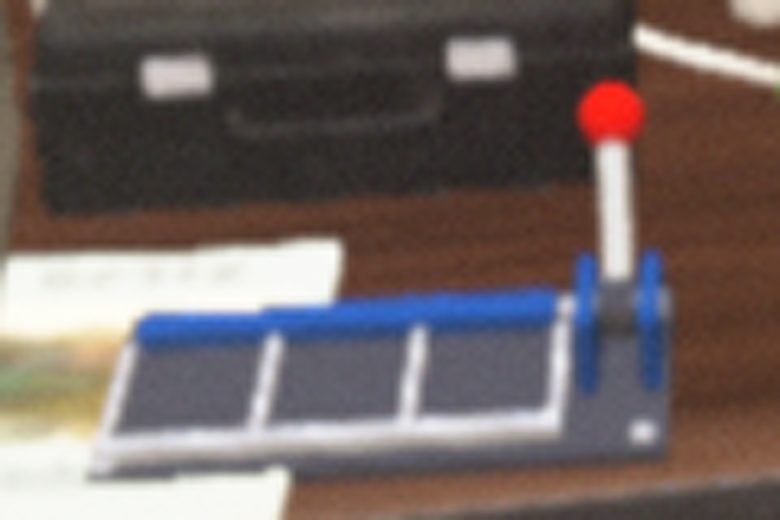

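```bash
python3 - <<'E'
from h import *
Z=cam("scene");S=cam("side")
a=np.load("pics/w1.npy");C=(cam("wrist")[0],a[:9].reshape(3,3),a[9:])
ex=np.array([.938,-.347,0]);ey=np.array([.347,.938,0])
for n,p in [("case r bottom",onz(Z,(220.8,267.7),0)),("case l bottom",onz(Z,(138,272),0)),("w case top r", onz(C,(268,373),.1)),("knob",np.array([.5048,.2117,.09]))]: print(n,p,p@ex,p@ey)
print("case top tri",tri([(Z,(227,240)),(S,(372,195))]))
E
```

```text
case r bottom [0.62081748 0.18657952 0.        ] 0.5175837003163977 0.3904352561713052
case l bottom [0.69650855 0.39212685 0.        ] 0.5172570036327072 0.6095034572622196
w case top r [0.58987958 0.18577453 0.1       ] 0.48884328682301786 0.37894472038424487
knob [0.5048 0.2117 0.09  ] 0.4000425 0.37374019999999997
case top tri (array([0.60856211, 0.17036179, 0.09123692]), np.float64(0.00582970392973327))
```

Call:
arm_command --deltas '[0,0,-0.024,0.12,-0.114,-0.125,0,0,0,-0.024,0.12,-0.114,-0.125,0,0,0,-0.024,0.12,-0.114,-0.125,0,0,0,-0.024,0.12,-0.114,-0.125,0,0,0,-0.024,0.12,-0.114,-0.125,0,0,0,-0.024,0.12,-0.114,-0.125,0,0,0,-0.024,0.12,-0.114,-0.125,0,0,0,-0.024,0.12,-0.114,-0.17,0,0,0,-0.024,0.12,-0.114,-0.2,0,0,0,-0.024,0.12,-0.114,-0.227,0,0,0,-0.024,0.12,-0.114,-0.227,0,0,0,-0.024,0.12,-0.114,-0.227,0]'

```text
clock: 2.6
position: [0.5364, 0.2009, 0.1]
ee_rot: [0.556, 3.092, 0.002]
force: [0.2, 0.1, 0.6]
width: 0.024
gripper_force: 0.0
```

Call:
arm_command --deltas '[0,0,0,-0.0141,0.0052,0,0,0,0,0,-0.0281,0.0104,0,0,0,0,0,-0.0422,0.0156,0,0,0,0,0,-0.0563,0.0208,0,0,0,0,0,-0.0703,0.026,0,0,0,0,0,-0.0788,0.0291,0,0,0,0,0,-0.0844,0.0312,0,0,0,0,0,-0.0863,0.0319,0,0,0,0,0,-0.0863,0.0319,0,0,0,0,0,-0.0863,0.0319,0,0]'

```text
clock: 3.6
position: [0.4501, 0.2311, 0.0986]
ee_rot: [-0.559, -3.091, 0.001]
force: [0.4, -0.2, 0.3]
width: 0.006
gripper_force: 0.4
```

Call:
arm_command --deltas '[0,0,0,0.005,-0.002,0.05,0,0,0,0,0.0,-0.05,0.23,60,0,0,0,0.0,-0.05,0.23,60,0,0,0,0.0,-0.05,0.23,60,0,0,0,0.0,-0.05,0.23,60,0,0,0,-0.02,-0.24,0.23,60,0,0,0,-0.02,-0.24,0.23,60,0,0,0,-0.02,-0.24,0.23,60,0,0,0,-0.02,-0.24,0.23,60,0,0,0,0.02,-0.59,0.23,60,0,0,0,0.02,-0.59,0.23,60,0,0,0,0.02,-0.59,0.23,60,0,0,0,0.02,-0.59,0.23,60,0,0,0,0.02,-0.59,0.23,60,0,0,0,0.02,-0.59,0.23,60,0,0,0,0.02,-0.59,0.23,60,0,0,0,0.02,-0.59,0.23,60,0,0,0,0.02,-0.59,0.23,60,0,0,0,0.02,-0.59,0.23,60,0,0,0,0.02,-0.59,0.23,60]'

```text
clock: 5.6
position: [0.4706, -0.3571, 0.3287]
ee_rot: [-0.555, -3.092, -0.002]
force: [-0.0, -0.2, 0.2]
width: 0.656
gripper_force: 0.0
```

```bash
cat >> h.py <<'E'
def shot(name):
    C=cam("wrist");im=optics.get_image("wrist");cv2.imwrite(f"pics/{name}.png",im);np.save(f"pics/{name}.npy",np.array([*np.ravel(C[1]),*C[2]]));return im
def load(name):
    a=np.load(f"pics/{name}.npy");return (cam("wrist")[0],a[:9].reshape(3,3),a[9:])
E
python3 - <<'E'
from h import *
s=sensors.observe();print(s["clock"],s["position"],s["ee_rot"],s["joints"],s["dq"].round(2))
shot("w2")
cv2.imwrite("pics/scene2.png",optics.get_image("scene"))
a=cv2.imread("pics/scene2.png")[230:330,110:260];cv2.imwrite("pics/sc2.png",a)
b=cv2.imread("pics/w2.png");b[:200,:300]=cv2.resize(a,(300,200));cv2.imwrite("pics/w2v.png",b)
E
```

```text
5.6 [ 0.47060361 -0.35714016  0.32868806] [-5.55390870e-01 -3.09197880e+00 -2.01890936e-03] [ 0.06425249  0.3648393   0.7055919   1.57225034 -0.24389755  1.29518188
  2.01958862] [-0.01 -0.01  0.   -0.   -0.    0.    0.  ]
```

View pics/w2v.png

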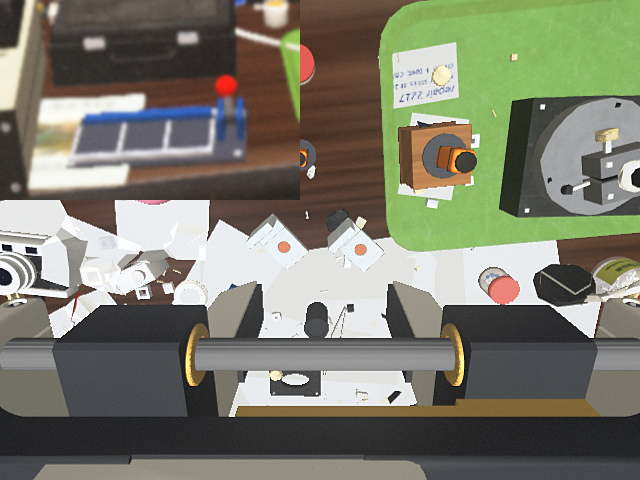

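```bash
python3 - <<'E'
from h import *
w=cv2.imread("pics/w2.png");s=cv2.imread("pics/side0.png")
A=cv2.resize(w[200:290,230:400],None,fx=4.5,fy=4.5,interpolation=cv2.INTER_CUBIC)
cv2.imwrite("pics/c4.png",A)
for n,im,p in [("w",w,(284,247)),("s",s,(407,368))]:
    c=im[p[1],p[0]];print(n,c)
    m=(cv2.inRange(cv2.cvtColor(im,cv2.COLOR_BGR2HSV),(3,60,130),(12,190,240)))
    k,l,st,ce=cv2.connectedComponentsWithStats(m)
    print([(ce[i].round(1).tolist(),int(st[i,4]),im[int(ce[i][1]),int(ce[i][0])].tolist()) for i in range(1,k) if st[i,4]>15])
E
```

```text
w [112 148 228]
[([109.1, 4.4], 164, [89, 109, 136]), ([136.0, 2.9], 33, [86, 105, 132]), ([443.7, 157.1], 131, [37, 78, 142]), ([283.4, 246.5], 108, [113, 147, 228]), ([359.9, 249.0], 103, [115, 149, 230]), ([503.3, 289.1], 504, [122, 132, 236])]
s [ 88 123 210]
[([459.5, 179.6], 18, [58, 92, 170]), ([463.5, 198.8], 17, [53, 71, 192]), ([441.9, 227.9], 195, [172, 173, 183]), ([509.6, 229.7], 23, [59, 117, 213]), ([471.0, 231.9], 45, [41, 62, 194]), ([440.3, 242.3], 67, [194, 191, 191]), ([436.1, 297.6], 212, [101, 114, 223]), ([271.9, 364.5], 19, [61, 72, 173]), ([281.0, 373.4], 107, [70, 81, 212]), ([406.4, 368.3], 37, [89, 123, 207]), ([399.9, 411.2], 48, [86, 121, 206])]
```

View pics/c4.png

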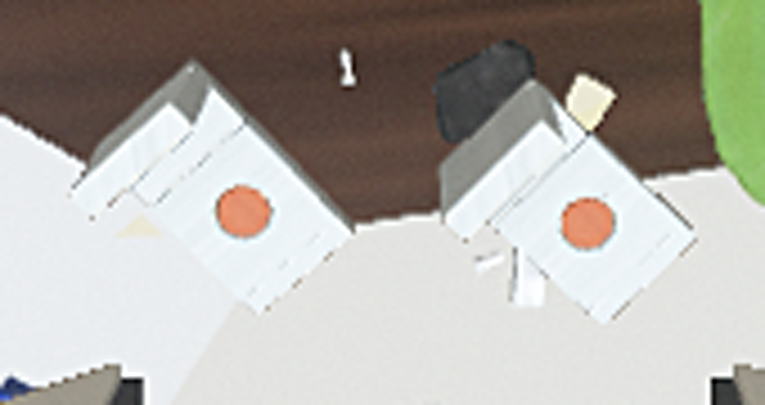

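```bash
python3 - <<'E'
from h import *
np.set_printoptions(precision=4,suppress=True)
W=load("w2");S=cam("side");f=lambda p:(p[0]/4.5+230,p[1]/4.5+200)
for n,w,s,far,near in [("A",(359.9,249),(406.4,368.3),[(697,238),(605,322)],[(590,135),(487,222)]),("B",(283.4,246.5),(399.9,411.2),[(355,230),(260,312)],[(247,125),(150,205)])]:
    x,e=tri([(W,w),(S,s)]);print(n,"tri spot",x,e,"plane",onz(W,w,.008),onz(S,s,.008))
    F=[onz(W,f(p),.01) for p in far];N=[onz(W,f(p),.01) for p in near]
    d=F[0]-F[1];m=(F[0]+F[1])/2-(N[0]+N[1])/2
    print(" width",np.linalg.norm(d),"yaw from far edge",np.degrees(np.arctan2(-d[0],d[1])),"yaw sides",np.degrees(np.arctan2(m[1],m[0])),np.linalg.norm(m))
    sp=onz(W,w,.008);print(" spot-far",np.linalg.norm((F[0]+F[1])/2-sp))
for n,p,z in [("punch grip top",(464,160),.119+.033)]: print(n,onz(W,p,z))
E
```

```text
A tri spot [ 0.5637 -0.3405  0.0088] 0.000407982348018472 plane [ 0.5644 -0.3405  0.008 ] [ 0.5635 -0.3399  0.008 ]
 width 0.038044131222656374 yaw from far edge 25.26182137449555 yaw sides 26.678659533248204 0.047321017746450554
 spot-far 0.027505330915191282
B tri spot [ 0.5245 -0.4353  0.0097] 0.00014545014750924235 plane [ 0.5252 -0.4357  0.008 ] [ 0.5249 -0.434   0.008 ]
 width 0.03937212882695931 yaw from far edge 21.818092197533115 yaw sides 22.731753509383196 0.045908868594663754
 spot-far 0.0274811112995263
punch grip top [ 0.4652 -0.2273  0.152 ]
```

```bash
python3 - <<'E'
from h import *
np.set_printoptions(precision=4,suppress=True)
W=load("w2");S=cam("side")
w=cv2.imread("pics/w2.png");s=cv2.imread("pics/side0.png")
for n,im in(("w",w),("s",s)):
    m=cv2.inRange(cv2.cvtColor(im,cv2.COLOR_BGR2HSV),(5,170,100),(17,255,255));k,l,st,ce=cv2.connectedComponentsWithStats(m)
    print(n,[(ce[i].round(1).tolist(),st[i].tolist()) for i in range(1,k) if st[i,4]>25])
crop(w,"c5.png",(230,80,400,210),4.5)
E
```

```text
w [([238.1, 135.0], [225, 126, 22, 19, 133]), ([449.1, 157.1], [436, 147, 40, 26, 414]), ([301.6, 154.2], [292, 148, 16, 19, 78])]
s [([568.5, 89.5], [565, 86, 7, 8, 31]), ([487.0, 200.5], [471, 197, 33, 8, 154]), ([511.6, 227.3], [508, 222, 7, 10, 40]), ([347.1, 295.0], [341, 283, 14, 26, 287]), ([332.4, 364.5], [327, 355, 12, 21, 188]), ([311.0, 393.5], [306, 383, 12, 21, 183])]
```

View pics/c5.png

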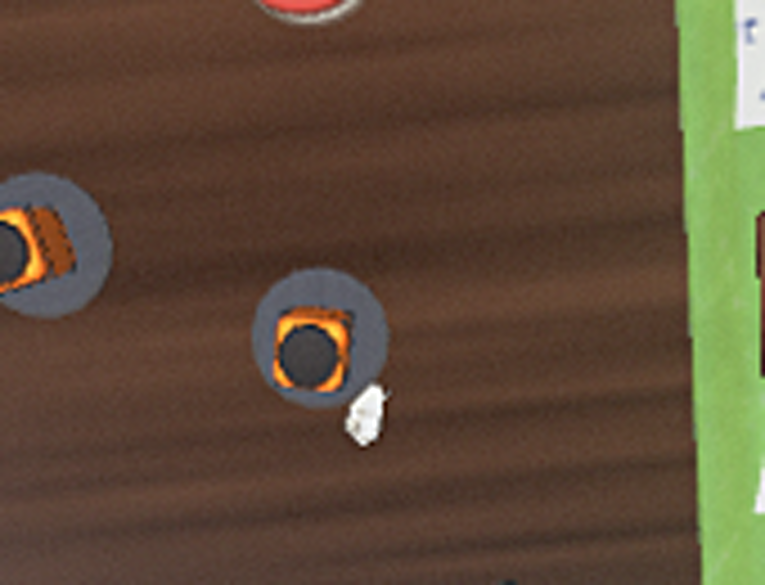

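```bash
python3 - <<'E'
from h import *
W=load("w2");S=cam("side")
x,e=tri([(W,(298.4,158.9)),(S,(332.7,354.5))]);print(x,e)
y=np.radians(26);r=x[:2]-[.5298,-.3570];print(r@[np.cos(y),np.sin(y)],r@[-np.sin(y),np.cos(y)])
x,e=tri([(W,(464,160)),(S,(347,284))]);print("punch top",x,e)
E
```

```text
[ 0.41858746 -0.36594649  0.09134465] 0.0004409577765946782
-0.10387904964016702 0.04071132062471827
punch top [ 0.47095218 -0.21830369  0.12401038] 0.0005890534108014714
```

Call:
arm_command --deltas '[0,0,-0.486,0.062,-0.005,-0.15,50,0,0,-0.486,0.062,-0.005,-0.15,50,0,0,-0.486,0.062,-0.005,-0.15,50,0,0,-0.486,0.062,-0.005,-0.15,50,0,0,-0.486,0.062,-0.005,-0.15,50,0,0,-0.486,0.062,-0.005,-0.15,50,0,0,-0.486,0.062,-0.005,-0.15,50,0,0,-0.486,0.062,-0.005,-0.19,50,0,0,-0.486,0.062,-0.005,-0.22,50,0,0,-0.486,0.062,-0.005,-0.25,50,0,0,-0.486,0.062,-0.005,-0.27,50,0,0,-0.486,0.062,-0.005,-0.287,50,0,0,-0.486,0.062,-0.005,-0.287,50]'

```text
clock: 7.0
position: [0.5316, -0.3628, 0.0404]
ee_rot: [-1.666, -2.661, -0.001]
force: [-0.6, 0.0, -0.5]
width: 0.544
gripper_force: 0.0
```

```bash
python3 - <<'E'
from h import *
w=shot("w3"); s=optics.get_image("side")
A=cv2.resize(s[320:440,330:450],(480,480),interpolation=cv2.INTER_CUBIC)
cv2.imwrite("pics/c6.png",np.hstack([A,cv2.resize(w[:, 160:480],(320,480))]))
E
```

```text
(no output)
```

View pics/c6.png

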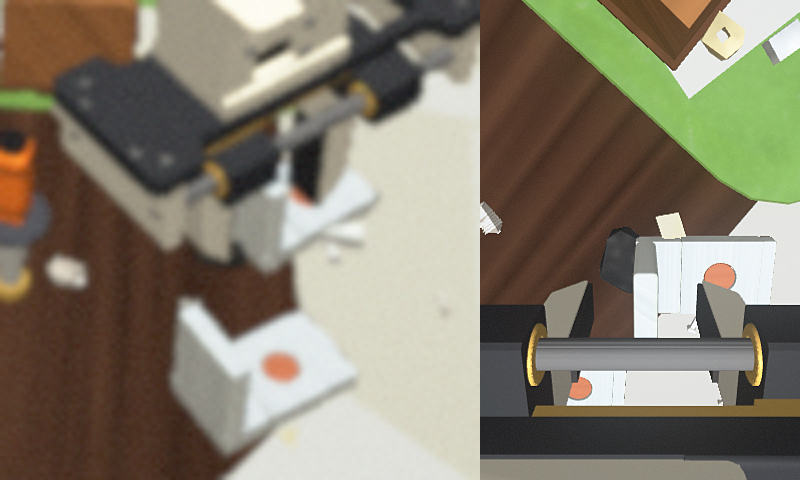

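Call:
arm_command --deltas '[0,0,0,0,0,0,0,0,0,0,0,0,0,0,0,0,0,0,0,0,0,0,0,0,0,0,0,0,0,0,0,0,0,0,0,0,0,0,0,0,0.03,0,0,0,0,0,0,0.08,0,0,0,0,0,0,0.12,0,0,0,0,0,0,0.16,0,0,0,0,0,0,0.16,0]' --force 35

```text
clock: 8.1
position: [0.5338, -0.3662, 0.2073]
ee_rot: [1.666, 2.653, -0.0]
force: [0.6, -1.6, -1.5]
width: 0.107
gripper_force: 35.0
```

```bash
python3 - <<'E'
from h import *
np.set_printoptions(precision=4,suppress=True)
s=sensors.observe();R=cv2.Rodrigues(s["ee_rot"])[0];p=s["position"];print(p,s["joints"],np.degrees(np.arctan2(R[1,1],R[0,1])))
w=shot("w4");W=cam("wrist")
m=cv2.inRange(cv2.cvtColor(w,cv2.COLOR_BGR2HSV),(3,60,130),(12,190,240));k,l,st,ce=cv2.connectedComponentsWithStats(m)
for i in range(1,k):
    if st[i,4]>60:
        X=onz(W,ce[i],p[2]-.040+.008);print(ce[i],st[i,4],R.T@(X-p))
# white region in held bracket: far-edge? 
E
```

```text
[ 0.5338 -0.3662  0.2073] [ 0.0002  0.6047  0.8349  1.6165 -0.4859  1.1309  1.4044] 25.74816943609868
[578.8422  87.7291] 1115 [0.0976 0.1099 0.0318]
[121.7397  80.9315] 73 [ 0.1002 -0.086   0.0309]
[392.957 269.405] 605 [0.013  0.0348 0.0321]
[285.0331 266.1878] 181 [ 0.0148 -0.0193  0.0318]
```

```bash
cat >> h.py <<'E'
def heldspot(zoff):
    s=sensors.observe();R=cv2.Rodrigues(s["ee_rot"])[0];p=s["position"];W=cam("wrist");w=optics.get_image("wrist")
    m=cv2.inRange(cv2.cvtColor(w,cv2.COLOR_BGR2HSV),(3,60,130),(12,190,240));k,l,st,ce=cv2.connectedComponentsWithStats(m)
    out=[]
    for i in range(1,k):
        if st[i,4]>150:
            c=max(cv2.findContours((l==i).astype(np.uint8),0,1)[0],key=len)[:,0]
            out.append((st[i].tolist(),np.array([(R.T@(onz(W,q,p[2]+zoff)-p))[:2] for q in c])))
    return p,out
E
python3 - <<'E'
from h import *
np.set_printoptions(precision=4,suppress=True)
p,o=heldspot(-.032)
for st,q in o:
    print(st,"x",q[:,0].min(),q[:,0].max(),"y",q[:,1].min(),q[:,1].max())
w=cv2.imread("pics/w4.png");crop(w,"c7.png",(250,190,470,355),3.6)
E
```

```text
[556, 64, 56, 53, 1134] x 0.08446114030576715 0.10567699330801034 y 0.10243344305024323 0.12620106098016812
[379, 256, 29, 27, 607] x 0.003085394207561781 0.01746835796550784 y 0.02832007628746184 0.042748782886404865
[278, 263, 16, 14, 181] x 0.006575778074809737 0.013767526353396158 y -0.023221939063798512 -0.015507020566227867
```

View pics/c7.png

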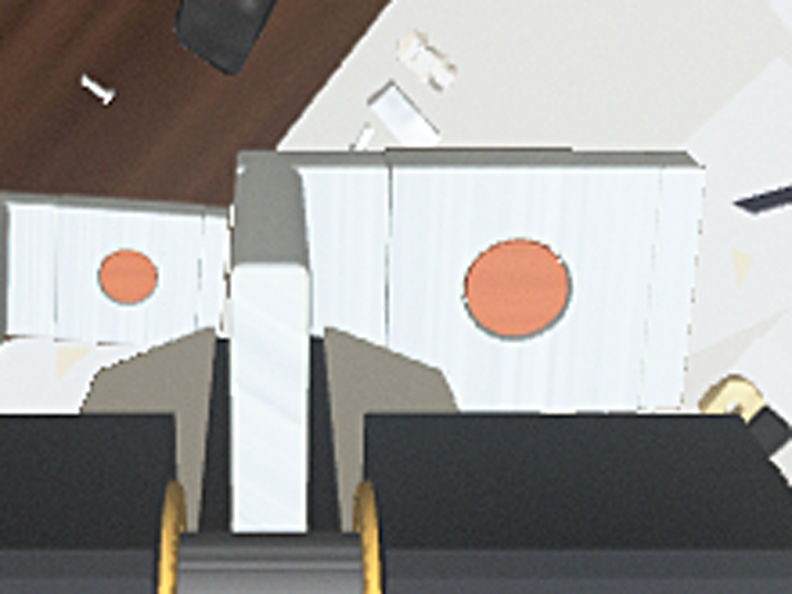

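```bash
python3 - <<'E'
from h import *
np.set_printoptions(precision=4,suppress=True)
W=load("w4");s=sensors.observe();R=cv2.Rodrigues(s["ee_rot"])[0];p=s["position"];f=lambda q:(q[0]/3.6+250,q[1]/3.6+190)
for n,q,z in [("far",(703,168),-.030),("far2",(683,408),-.030),("earR",(308,265),.010),("earL",(232,265),.010),("earRb",(307,531),.01),("edge",(390,168),-.03)]: print(n,R.T@(onz(W,f(q),p[2]+z)-p))
E
```

```text
far [0.0236 0.062  0.0301]
far2 [-0.0141  0.0629  0.0301]
earR [ 0.0256  0.0051 -0.01  ]
earL [ 0.0256 -0.0033 -0.01  ]
earRb [-0.0085  0.0053 -0.01  ]
edge [0.0238 0.018  0.03  ]
```

```bash
python3 - <<'E'
from h import *
np.set_printoptions(precision=4,suppress=True)
s=sensors.observe();R=cv2.Rodrigues(s["ee_rot"])[0];p=s["position"];print(p,s["dq"],s["force"],s["ft_torque"])
W=cam("wrist");print("cam in tool",R.T@(ray(W,(320,240))[0]-p), R.T@ray(W,(324,237))[1])
p2,o=heldspot(-.032)
for st,q in o: print(st,(q.min(0)+q.max(0))/2,np.ptp(q,axis=0))
w=shot("w5")
g=cv2.cvtColor(w,cv2.COLOR_BGR2GRAY)
x=np.array([395.]);print("col395",g[215:262:1,395]); print("row 250",g[250,425:455]); print("row285 ear",g[285,305:345])
E
```

```text
[ 0.5324 -0.3637  0.2022] [ 0.0037  0.0326 -0.0251  0.0359 -0.0065 -0.0059  0.0037] [-0.7621 -0.1866 -2.6602] [-0.0444  0.0381  0.0171]
cam in tool [ 0.0824  0.0003 -0.1393] [-0.3051 -0.0001  0.9523]
[559, 66, 55, 53, 1141] [0.0943 0.1155] [0.0213 0.0239]
[379, 256, 29, 27, 606] [0.0103 0.0355] [0.0144 0.0144]
[278, 265, 16, 15, 188] [ 0.0088 -0.0194] [0.0078 0.0078]
col395 [230 229 229 230 229 230 230 230 230 229 229 232 229 230 235 232 103 146
 143 139 143 202 254 248 245 245 246 245 245 246 245 245 246 245 245 244
 244 244 245 247 244 176 153 171 167 172 171]
row 250 [244 245 245 244 243 244 244 232 243 244 245 244 245 245 245 243 244 245
 246 248 237 237 237 237 237 236 237 238 236 237]
row285 ear [146 147 145 149 113  45  52  51  99 240 248 241 240 239 240 239 242 240
 242 241 243 244 245 245 245 244 244 245 247 253 232  48  56  55  63 148
 152 147 145 146]
```

Call:
arm_command --deltas '[0,0,0,0,0,-0.04,0,0,0,0,0,0,-0.08,0,0,0,0,0,0,-0.11,0,0,0,0,0,0,-0.125,0,0,0,0,0,0,-0.13,0,0,0,0,0,0,-0.132,0,0,0,0,0,0,-0.132,0,0,0,0,0,0,-0.132,0]'

```text
clock: 9.1
position: [0.5328, -0.3644, 0.0711]
ee_rot: [1.669, 2.659, 0.0]
force: [0.4, 0.2, -0.9]
width: 0.104
gripper_force: 35.0
```

Call:
arm_command --deltas '[0,0,0,0,0,-0.002,0,0,0,0,0,0,-0.004,0,0,0,0,0,0,-0.006,0,0,0,0,0,0,-0.006,0]'

```text
clock: 9.5
position: [0.5321, -0.3636, 0.0635]
ee_rot: [-1.67, -2.661, -0.0]
force: [-0.2, 0.9, -1.5]
width: 0.104
gripper_force: 35.0
```

Call:
arm_command --deltas '[0,0,0,0,0,-0.002,0,0,0,0,0,0,-0.003,0,0,0,0,0,0,-0.004,0,0,0,0,0,0,-0.004,0]'

```text
clock: 9.9
position: [0.5322, -0.3637, 0.0596]
ee_rot: [-1.67, -2.661, -0.0]
force: [0.3, -0.9, -1.2]
width: 0.105
gripper_force: 35.0
```

```bash
python3 - <<'E'
from h import *
np.set_printoptions(precision=4,suppress=True)
s=sensors.observe();print(s["position"],s["force"],s["ft_torque"])
w=optics.get_image("wrist");g=cv2.cvtColor(w,cv2.COLOR_BGR2GRAY);print(g[285,305:345]);print(heldspot(-.057)[1][0][0],[ (a,q.mean(0)) for a,q in heldspot(-.057)[1]])
E
```

```text
[ 0.5322 -0.3637  0.0596] [ 0.2777 -0.912  -1.1723] [-0.0684  0.0523  0.0006]
[140 145 144 147 108  41  44  41 105 249 246 240 239 238 238 240 239 240
 240 242 243 243 244 246 244 244 245 244 247 254 226  37  45  49  62 147
 150 146 145 147]
[379, 256, 29, 27, 611] [([379, 256, 29, 27, 610], array([-0.0003,  0.0407]))]
```

Call:
arm_command --deltas '[0,0,0,0,0,-0.002,0,0,0,0,0,0,-0.004,0,0,0,0,0,0,-0.005,0,0,0,0,0,0,-0.005,0]'

```text
clock: 10.45
position: [0.5321, -0.3638, 0.0547]
ee_rot: [-1.67, -2.661, -0.0]
force: [-0.2, -0.3, -1.0]
width: 0.104
gripper_force: 35.0
```

Call:
arm_command --deltas '[0,0,0,0,0,-0.001,0,0,0,0,0,0,-0.002,0,0,0,0,0,0,-0.003,0,0,0,0,0,0,-0.003,0]'

```text
clock: 10.85
position: [0.5323, -0.3642, 0.0543]
ee_rot: [1.67, 2.659, 0.002]
force: [-6.5, 7.2, 26.3]
width: 0.105
gripper_force: 35.0
```

Call:
arm_command --deltas '[0,0,0,0,0,0.02,0,0,0,0,0,0,0.06,0,0,0,0,0,0,0.1,0,0,0,0,0,0,0.14,0,0,0,0,0,0,0.18,0,0,0,0,0,0,0.21,0,0,0,-0.08,-0.03,0.03,0.21,0,0,0,-0.16,-0.06,0.06,0.21,0,0,0,-0.24,-0.085,0.1,0.21,0,0,0,-0.32,-0.11,0.14,0.21,0,0,0,-0.4,-0.125,0.18,0.21,0,0,0,-0.48,-0.132,0.22,0.21,0,0,0,-0.512,-0.132,0.26,0.21,0,0,0,-0.512,-0.132,0.3,0.21,0,0,0,-0.512,-0.132,0.34,0.21,0,0,0,-0.512,-0.132,0.38,0.21,0,0,0,-0.512,-0.13,0.42,0.21,0,0,0,-0.512,-0.12,0.46,0.21,0,0,0,-0.512,-0.11,0.5,0.21,0,0,0,-0.512,-0.11,0.5,0.21,0]'

```text
clock: 12.85
position: [0.4228, 0.1418, 0.2615]
ee_rot: [2.571, 1.804, 0.001]
force: [-1.1, -0.8, -1.5]
width: 0.1
gripper_force: 35.0
```

Call:
arm_command --deltas '[0,0,0,0.015,0.06,0,0,0,0,0,0.03,0.11,0,0,0,0,0,0.045,0.16,0,0,0,0,0,0.055,0.2,0,0,0,0,0,0.063,0.235,0,0,0,0,0,0.063,0.248,0,0,0,0,0,0.063,0.248,-0.04,0,0,0,0,0.063,0.248,-0.08,0,0,0,0,0.063,0.248,-0.12,0,0,0,0,0.063,0.248,-0.15,0,0,0,0,0.063,0.248,-0.15,0,0,0,0,0.063,0.248,-0.15,0,0,0,0,0.063,0.248,-0.15,0]'

```text
clock: 14.15
position: [0.4865, 0.3844, 0.1139]
ee_rot: [2.579, 1.794, 0.005]
force: [0.9, 0.3, -1.3]
width: 0.105
gripper_force: 35.0
```

```bash
python3 - <<'E'
from h import *
np.set_printoptions(precision=4,suppress=True)
s=sensors.observe();R=cv2.Rodrigues(s["ee_rot"])[0];p=s["position"];print(p,s["clock"],s["joints"],s["force"],np.degrees(np.arctan2(R[1,1],R[0,1])),R[:,2])
print([(a,(q.min(0)+q.max(0))/2) for a,q in heldspot(-.0465)[1]])
w=shot("w6");crop(w,"c8.png",(230,150,470,330),3.3)
E
```

```text
[0.4865 0.3844 0.1139] 14.15 [-1.2751  0.6788  0.8156  1.7772 -0.5977  0.9484 -0.5629] [ 0.8799  0.3353 -1.2578] -20.333184649639424 [ 0.0024  0.0017 -1.    ]
[([379, 257, 29, 27, 608], array([0.0042, 0.0389]))]
```

Call:
arm_command --deltas '[0,0,0,-0.001,-0.001,-0.02,0,0,0,0,-0.001,-0.001,-0.035,0,0,0,0,-0.001,-0.001,-0.045,0,0,0,0,-0.001,-0.001,-0.048,0,0,0,0,-0.001,-0.001,-0.048,0]'

```text
clock: 14.75
position: [0.4842, 0.3831, 0.0635]
ee_rot: [2.578, 1.795, -0.001]
force: [1.3, 1.1, -1.3]
width: 0.104
gripper_force: 35.0
```

Call:
arm_command --deltas '[0,0,0,0,0,-0.001,0,0,0,0,0,0,-0.002,0,0,0,0,0,0,-0.003,0,0,0,0,0,0,-0.004,0,0,0,0,0,0,-0.004,0]'

```text
clock: 15.25
position: [0.4846, 0.3831, 0.0623]
ee_rot: [-2.577, -1.793, -0.002]
force: [-8.8, -4.7, 24.4]
width: 0.104
gripper_force: 35.0
```

Call:
arm_command --deltas '[0,0,0,0,0,0.003,0,0,0,0,0,0,0.003,40,0,0,0,0,0,0.003,40,0,0,0,0,0,0.003,40,0,0,0,0,0,0.003,40,0,0,0,0,0,0.003,40,0,0,0,0,0,0.003,40,0,0,0,0,0,0.04,40,0,0,0,0,0,0.08,40,0,0,0,0,0,0.12,40,0,0,0,0,0,0.16,40,0,0,0,0,0,0.19,40,0,0,0,0,0,0.19,40]'

```text
clock: 16.55
position: [0.4864, 0.3838, 0.2541]
ee_rot: [-2.578, -1.794, -0.011]
force: [1.3, 0.5, -0.2]
width: 0.437
gripper_force: 0.0
```

```bash
python3 - <<'E'
from h import *
np.set_printoptions(precision=4,suppress=True)
s=sensors.observe();print(s["position"],s["dq"].round(2))
w=shot("w7");W=load("w7");S=cam("side");sd=optics.get_image("side")
for n,im in(("w",w),("s",sd)):
    m=cv2.inRange(cv2.cvtColor(im,cv2.COLOR_BGR2HSV),(3,60,130),(12,190,240));k,l,st,ce=cv2.connectedComponentsWithStats(m)
    print([(ce[i].round(1).tolist(),int(st[i,4])) for i in range(1,k) if st[i,4]>12])
    if n=="w":
        for i in range(1,k):
            if st[i,4]>100:X=onz(W,ce[i],.016);print(X,X@[.938,-.347,0],X@[.347,.938,0])
crop(w,"c8.png",(180,150,460,350),2.8)
E
```

```text
[0.4864 0.3838 0.2541] [ 0.01  0.04 -0.04  0.07 -0.02 -0.05  0.02]
[([358.1, 200.7], 179), ([286.5, 282.1], 388), ([298.7, 383.2], 13), ([304.5, 395.2], 97)]
[0.523  0.3746 0.016 ] 0.3606393460163056 0.5328541879891339
[0.4166 0.314  0.016 ] 0.2818269154280097 0.43909920056613855
[([298.7, 189.9], 18), ([465.7, 200.0], 21), ([500.5, 201.4], 14), ([441.7, 228.0], 200), ([509.7, 229.5], 24), ([471.1, 232.2], 45), ([440.2, 242.4], 74), ([436.1, 297.4], 211), ([279.7, 371.6], 128), ([399.8, 411.3], 47)]
```

View pics/c8.png

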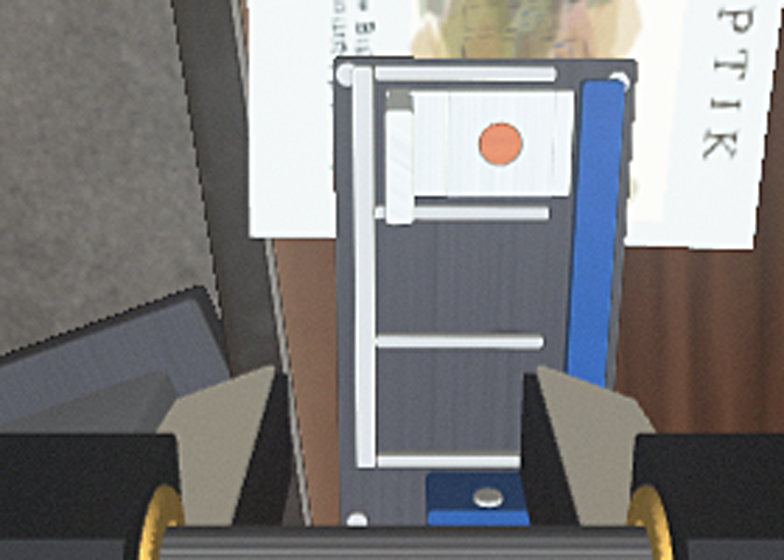

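Call:
arm_command --deltas '[0,0,0,-0.015,-0.05,0.0,40,0,0,0,-0.03,-0.1,0.0,40,0,0,0,-0.045,-0.15,0.0,40,0,0,0,-0.06,-0.2,0.0,40,0,0,0,-0.07,-0.245,0.0,40,0,0,0,-0.08,-0.29,0.0,40,0,0,0.08,-0.085,-0.335,0.0,40,0,0,0.16,-0.085,-0.38,0.0,40,0,0,0.24,-0.085,-0.425,0.0,40,0,0,0.32,-0.085,-0.47,0.0,40,0,0,0.4,-0.08,-0.515,0.0,40,0,0,0.473,-0.07,-0.56,0.0,40,0,0,0.473,-0.06,-0.605,0.0,40,0,0,0.473,-0.05,-0.65,0.0,40,0,0,0.473,-0.035,-0.69,0.0,40,0,0,0.473,-0.02,-0.735,0.0,40,0,0,0.473,-0.01,-0.775,0.0,40,0,0,0.473,0.002,-0.815,0.0,40,0,0,0.473,0.003,-0.833,0.0,40,0,0,0.473,0.003,-0.833,-0.04,40]'

```text
clock: 18.65
position: [0.4869, -0.4584, 0.212]
ee_rot: [1.753, 2.598, -0.008]
force: [-0.8, -0.5, 0.2]
width: 0.441
gripper_force: 0.0
```

```bash
python3 - <<'E'
from h import *
np.set_printoptions(precision=4,suppress=True)
s=sensors.observe();R=cv2.Rodrigues(s["ee_rot"])[0];print(s["position"],s["joints"],np.degrees(np.arctan2(R[1,1],R[0,1])))
w=shot("w8");W=load("w8")
m=cv2.inRange(cv2.cvtColor(w,cv2.COLOR_BGR2HSV),(3,60,130),(12,190,240));k,l,st,ce=cv2.connectedComponentsWithStats(m)
for i in range(1,k):
    if st[i,4]>60:print(ce[i],st[i,4],onz(W,ce[i],.008))
E
```

```text
[ 0.4869 -0.4584  0.212 ] [ 0.1351  0.6652  0.9154  1.5552 -0.5525  1.1891  1.5367] 21.993465127291415
[ 20.1803 127.377 ] 122 [ 0.2046 -0.4915  0.008 ]
[369.0047 200.5721] 215 [ 0.5246 -0.435   0.008 ]
[316.9296 391.6338] 71 [ 0.5612 -0.6636  0.008 ]
```

Call:
arm_command --deltas '[0,0,0,0,0,-0.04,40,0,0,0,0,0,-0.07,40,0,0,0,0,0,-0.09,40,0,0,0,0,0,-0.1,40,0,0,0,0,0,-0.1,40]'

```text
clock: 19.2
position: [0.4865, -0.4484, 0.1078]
ee_rot: [-1.749, -2.606, -0.001]
force: [0.2, 0.2, 0.4]
width: 0.438
gripper_force: 0.0
```

Call:
arm_command --deltas '[0,0,0,0.003,-0.001,-0.03,40,0,0,0,0.003,-0.001,-0.05,40,0,0,0,0.003,-0.001,-0.06,40,0,0,0,0.003,-0.001,-0.066,40,0,0,0,0.003,-0.001,-0.066,40,0,0,0,0.003,-0.001,-0.066,0,0,0,0,0.003,-0.001,-0.066,0,0,0,0,0.003,-0.001,-0.066,0,0,0,0,0.003,-0.001,-0.066,0,0,0,0,0.003,-0.001,-0.066,0,0,0,0,0.003,-0.001,-0.066,0,0,0,0,0.003,-0.001,-0.066,0,0,0,0,0.003,-0.001,-0.066,0]'

```text
clock: 20.5
position: [0.4903, -0.451, 0.0441]
ee_rot: [1.751, 2.608, -0.0]
force: [-0.4, 1.0, 5.4]
width: 0.105
gripper_force: 35.0
```

Call:
arm_command --deltas '[0,0,0,0,0,0,0,0,0,0,0,0,0.01,0,0,0,0,0,0,0.03,0,0,0,0,0,0,0.06,0,0,0,0,0,0,0.06,0,0,0,0,0,0,0.06,0]'

```text
clock: 21.1
position: [0.4905, -0.4508, 0.1043]
ee_rot: [1.75, 2.608, 0.0]
force: [0.4, -0.3, -1.8]
width: 0.106
gripper_force: 35.0
```

```bash
python3 - <<'E'
from h import *
np.set_printoptions(precision=4,suppress=True)
s=sensors.observe();R=cv2.Rodrigues(s["ee_rot"])[0];print(s["position"],s["joints"],np.degrees(np.arctan2(R[1,1],R[0,1])))
for z in (-.034,-.0465):print([(a,(q.min(0)+q.max(0))/2,np.ptp(q,axis=0)) for a,q in heldspot(z)[1]])
E
```

```text
[ 0.4905 -0.4508  0.1043] [ 0.1683  0.7667  0.8302  1.6587 -0.6489  1.012   1.6059] 22.268661383687093
[([381, 268, 31, 28, 655], array([0.0025, 0.038 ]), array([0.0154, 0.0158]))]
[([381, 268, 31, 28, 657], array([-0.0033,  0.0408]), array([0.0165, 0.0169]))]
```

Call:
arm_command --deltas '[0,0,0,0,0,0.04,0,0,0,0,0,0,0.08,0,0,0,0,0,0,0.12,0,0,0,0,0,0,0.146,0,0,0,-0.08,-0.015,0.03,0.146,0,0,0,-0.16,-0.03,0.065,0.146,0,0,0,-0.24,-0.045,0.1,0.146,0,0,0,-0.32,-0.06,0.14,0.146,0,0,0,-0.4,-0.075,0.18,0.146,0,0,0,-0.473,-0.09,0.22,0.146,0,0,0,-0.473,-0.09,0.26,0.146,0,0,0,-0.473,-0.09,0.3,0.146,0,0,0,-0.473,-0.09,0.34,0.146,0,0,0,-0.473,-0.09,0.38,0.146,0,0,0,-0.473,-0.09,0.42,0.146,0,0,0,-0.473,-0.085,0.46,0.146,0,0,0,-0.473,-0.08,0.5,0.146,0,0,0,-0.473,-0.075,0.545,0.146,0,0,0,-0.473,-0.07,0.585,0.146,0,0,0,-0.473,-0.07,0.59,0.146,0]'

```text
clock: 23.2
position: [0.4198, 0.1443, 0.2489]
ee_rot: [2.571, 1.803, -0.002]
force: [0.1, -1.4, -1.9]
width: 0.101
gripper_force: 35.0
```

Call:
arm_command --deltas '[0,0,0,0.015,0.05,0,0,0,0,0,0.03,0.1,0,0,0,0,0,0.042,0.15,0,0,0,0,0,0.046,0.18,0,0,0,0,0,0.046,0.193,0,0,0,0,0,0.046,0.193,-0.04,0,0,0,0,0.046,0.193,-0.08,0,0,0,0,0.046,0.193,-0.12,0,0,0,0,0.046,0.193,-0.15,0,0,0,0,0.046,0.193,-0.15,0,0,0,0,0.046,0.193,-0.15,0,0,0,0,0.046,0.193,-0.15,0]'

```text
clock: 24.4
position: [0.4673, 0.3322, 0.1015]
ee_rot: [2.579, 1.794, 0.004]
force: [-0.2, -0.1, -0.5]
width: 0.106
gripper_force: 35.0
```

```bash
python3 - <<'E'
from h import *
np.set_printoptions(precision=4,suppress=True)
s=sensors.observe();R=cv2.Rodrigues(s["ee_rot"])[0];print(s["position"],s["force"],np.degrees(np.arctan2(R[1,1],R[0,1])))
print([(a,(q.min(0)+q.max(0))/2) for a,q in heldspot(-.034)[1]])
E
```

```text
[0.4673 0.3322 0.1015] [-0.2262 -0.1312 -0.5113] -20.34450276447624
[([372, 150, 25, 26, 537], array([0.0643, 0.029 ])), ([382, 268, 30, 28, 660], array([0.0031, 0.0386]))]
```

Call:
arm_command --deltas '[0,0,0,0,0.0015,-0.02,0,0,0,0,0,0.0015,-0.035,0,0,0,0,0,0.0015,-0.045,0,0,0,0,0,0.0015,-0.047,0,0,0,0,0,0.0015,-0.047,0]'

```text
clock: 24.95
position: [0.4663, 0.3335, 0.0528]
ee_rot: [2.578, 1.795, -0.0]
force: [0.8, 1.1, -1.9]
width: 0.107
gripper_force: 35.0
```

Call:
arm_command --deltas '[0,0,0,0,0,-0.001,0,0,0,0,0,0,-0.002,0,0,0,0,0,0,-0.003,0,0,0,0,0,0,-0.004,0,0,0,0,0,0,-0.004,0]'

```text
clock: 25.45
position: [0.4668, 0.3338, 0.0519]
ee_rot: [-2.577, -1.793, -0.003]
force: [-12.2, -4.6, 37.7]
width: 0.102
gripper_force: 35.0
```

Call:
arm_command --deltas '[0,0,0,0,0,0.003,0,0,0,0,0,0,0.003,40,0,0,0,0,0,0.003,40,0,0,0,0,0,0.003,40,0,0,0,0,0,0.003,40,0,0,0,0,0,0.003,40,0,0,0,0,0,0.003,40,0,0,0,0,0,0.04,40,0,0,0,0,0,0.08,40,0,0,0,0,0,0.12,40,0,0,0,0,0,0.16,40,0,0,0,0,0,0.2,40,0,0,0,0,0,0.2,40,0,0,0,0,0,0.2,40]'

```text
clock: 26.85
position: [0.4664, 0.334, 0.2493]
ee_rot: [-2.577, -1.795, -0.002]
force: [-0.4, -0.5, -0.8]
width: 0.437
gripper_force: 0.0
```

```bash
cat >> h.py <<'E'
def nests():
    s=sensors.observe();print(s["clock"],s["position"],s["dq"].round(2))
    W=cam("wrist");w=optics.get_image("wrist")
    m=cv2.inRange(cv2.cvtColor(w,cv2.COLOR_BGR2HSV),(3,60,130),(12,190,240));k,l,st,ce=cv2.connectedComponentsWithStats(m)
    for i in range(1,k):
        if st[i,4]>80:X=onz(W,ce[i],.016);print(ce[i],st[i,4],X,"x'",X@[.938,-.347,0],"y'",X@[.347,.938,0])
    return w
E
python3 - <<'E'
from h import *
np.set_printoptions(precision=4,suppress=True)
nests()
E
```

```text
26.85 [0.4664 0.334  0.2493] [ 0.01  0.03 -0.02  0.04 -0.01 -0.01  0.  ]
[362.3218 148.2079] 202 [0.5231 0.3744 0.016 ] x' 0.3607441481176854 y' 0.5327379932384345
[355.8306 203.0601] 183 [0.499  0.3237 0.016 ] x' 0.35572209574896785 y' 0.47680873827772485
```

Call:
arm_command --deltas '[0,0,0,-0.04,-0.04,0,0,0,0,0,-0.081,-0.078,0,0,0,0,0,-0.081,-0.078,0,0,0,0,0,-0.081,-0.078,-0.05,0,0,0,0,-0.081,-0.078,-0.1,0,0,0,0,-0.081,-0.078,-0.135,0,0,0,0,-0.081,-0.078,-0.15,0,0,0,0,-0.081,-0.078,-0.15,0,0,0,0,-0.081,-0.078,-0.15,0]'

```text
clock: 27.8
position: [0.385, 0.255, 0.0984]
ee_rot: [2.578, 1.794, -0.003]
force: [0.5, 0.2, -0.6]
width: 0.008
gripper_force: 0.0
```

Call:
arm_command --deltas '[0,0,0,0.013,-0.005,0,0,0,0,0,0.027,-0.01,0,0,0,0,0,0.04,-0.0148,0,0,0,0,0,0.053,-0.0196,0,0,0,0,0,0.066,-0.0244,0,0,0,0,0,0.077,-0.0285,0,0,0,0,0,0.085,-0.0314,0,0,0,0,0,0.09,-0.0333,0,0,0,0,0,0.092,-0.034,0,0,0,0,0,0.092,-0.034,0,0,0,0,0,0.092,-0.034,0,0]'

```text
clock: 28.9
position: [0.4773, 0.2217, 0.0988]
ee_rot: [2.578, 1.795, 0.001]
force: [-1.4, 0.6, -0.9]
width: 0.008
gripper_force: 0.4
```

Call:
arm_command --deltas '[0,0,0,0.002,-0.0007,0,0,0,0,0,0.0035,-0.0013,0,0,0,0,0,0.0035,-0.0013,0,0]'

```text
clock: 29.2
position: [0.4791, 0.2209, 0.0982]
ee_rot: [-2.576, -1.795, 0.004]
force: [-5.4, 3.0, -1.5]
width: 0.006
gripper_force: 2.7
```

Call:
arm_command --deltas '[0,0,0,0.002,-0.0007,0,0,0,0,0,0.002,-0.0007,0,0,0,0,0,-0.02,0.007,0.0,0,0,0,0,-0.03,0.012,0.05,0,0,0,0,-0.03,0.012,0.1,0,0,0,0,-0.02,0.05,0.15,40,0,0,0,-0.013,0.113,0.15,40,0,0,0,-0.013,0.113,0.15,40,0,0,0,-0.013,0.113,0.15,40,0,0,0,-0.013,0.113,0.15,40,0,0,0,-0.013,0.113,0.15,40]'

```text
clock: 30.3
position: [0.468, 0.3319, 0.2487]
ee_rot: [2.58, 1.792, -0.0]
force: [-0.3, -0.2, -0.4]
width: 0.423
gripper_force: 0.0
```

```bash
python3 - <<'E'
from h import *
np.set_printoptions(precision=4,suppress=True)
w=nests();cv2.imwrite("pics/w9.png",w)
S=cam("side");sd=optics.get_image("side");hs=cv2.cvtColor(sd,cv2.COLOR_BGR2HSV)
m=cv2.inRange(hs,(0,200,120),(5,255,255))|cv2.inRange(hs,(174,200,120),(180,255,255));m[:150]=0;m[260:]=0
k,l,st,ce=cv2.connectedComponentsWithStats(m);print("knob side",[(ce[i].round(1).tolist(),int(st[i,4])) for i in range(1,k) if st[i,4]>12])
m=cv2.inRange(hs,(3,60,130),(12,190,240));k,l,st,ce=cv2.connectedComponentsWithStats(m)
print([(ce[i].round(1).tolist(),int(st[i,4])) for i in range(1,k) if st[i,4]>12])
E
```

```text
30.3 [0.468  0.3319 0.2487] [ 0.01 -0.01 -0.    0.   -0.    0.   -0.  ]
[355.2524 145.8155] 206 [0.5188 0.3764 0.016 ] x' 0.3560033546864284 y' 0.5330970976661855
[353.7663 201.1196] 184 [0.4991 0.3239 0.016 ] x' 0.35578365956594066 y' 0.47699133882695316
knob side [([328.5, 192.9], 24)]
[([459.1, 179.6], 16), ([463.6, 199.0], 16), ([441.8, 227.9], 197), ([509.4, 229.9], 25), ([471.2, 232.2], 44), ([440.4, 242.5], 69), ([436.0, 297.4], 210), ([279.5, 371.7], 132)]
```

Call:
arm_command --deltas '[0,0,0,-0.015,-0.05,0.01,60,0,0,0,-0.03,-0.1,0.02,60,0,0,0,-0.045,-0.15,0.03,60,0,0,0,-0.06,-0.2,0.03,60,0,0,0,-0.065,-0.245,0.03,60,0,0,0,-0.07,-0.29,0.03,60,0,0,0,-0.07,-0.335,0.03,60,0,0,0,-0.07,-0.38,0.03,60,0,0,0,-0.065,-0.425,0.03,60,0,0,0,-0.055,-0.47,0.03,60,0,0,0,-0.045,-0.515,0.03,60,0,0,0,-0.035,-0.56,0.03,60,0,0,0,-0.024,-0.6,0.03,60,0,0,0,-0.024,-0.62,0.03,60,0,0,0,-0.024,-0.62,0.03,60,0,0,0,-0.024,-0.62,0.03,60]'

```text
clock: 32.0
position: [0.4408, -0.2943, 0.279]
ee_rot: [2.586, 1.779, -0.004]
force: [-1.1, -1.0, 0.1]
width: 0.656
gripper_force: 0.0
```

```bash
python3 - <<'E'
from h import *
np.set_printoptions(precision=4,suppress=True)
s=sensors.observe();R=cv2.Rodrigues(s["ee_rot"])[0];print(s["clock"],s["position"],s["dq"].round(2),np.degrees(np.arctan2(R[1,1],R[0,1])))
w=shot("w10");W=load("w10");p=proj(W,[.468,-.222,.1]);print(p)
x,y=[int(v) for v in p];x0=max(0,min(500,x-75));y0=max(0,min(370,y-55));print(x0,y0);crop(w,"c9.png",(x0,y0,x0+150,y0+112),5)
E
```

```text
32.0 [ 0.4408 -0.2943  0.279 ] [-0.12 -0.04 -0.01  0.05  0.03  0.01 -0.09] -20.959352274425516
[322.2158 127.4778]
247 72
```

View pics/c9.png

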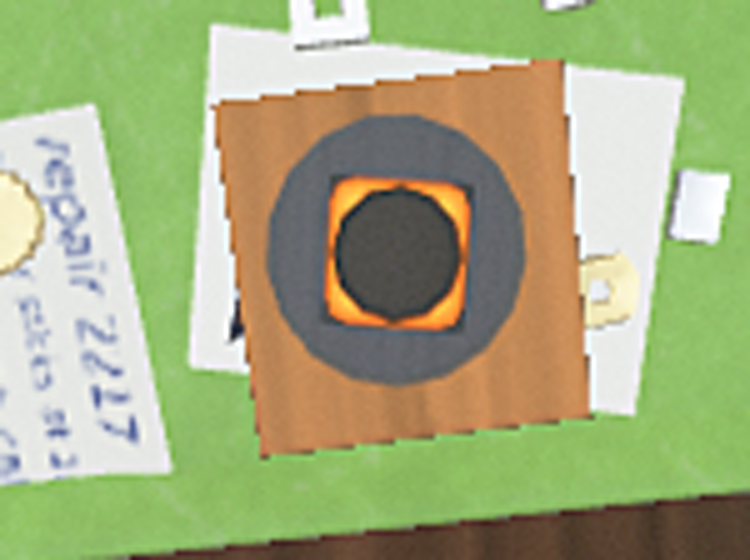

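```bash
python3 - <<'E'
from h import *
np.set_printoptions(precision=4,suppress=True)
W=load("w10");S=cam("side");f=lambda q:(q[0]/5+247,q[1]/5+72)
q=[onz(W,f(c),.122) for c in [(332,177),(472,186),(463,328),(325,322)]]
print("grip c",np.mean(q,0),[ (np.linalg.norm(q[i]-q[i-1]),np.degrees(np.arctan2(*(q[i]-q[i-1])[[1,0]]))) for i in range(4)])
print("collar c",onz(W,f((396,249)),.0665),"cap c",onz(W,f((398,252)),.128))
print("collar diam",np.linalg.norm(onz(W,f((268,249)),.0665)-onz(W,f((524,249)),.0665)))
st=[onz(W,f(c),.06) for c in [(218,104),(562,62),(588,418),(262,457)]];print("stand",np.mean(st,0),np.linalg.norm(st[0]-st[1]),np.linalg.norm(st[1]-st[2]))
print("tri cap",tri([(W,f((398,252))),(S,(347.5,283))]))
s=sensors.observe();print(s["position"],s["dq"].round(3))
w=shot("w11")
m=cv2.inRange(cv2.cvtColor(w,cv2.COLOR_BGR2HSV),(5,170,100),(25,255,255));k,l,stt,ce=cv2.connectedComponentsWithStats(m);W=load("w11")
for i in range(1,k):
    if stt[i,4]>60: print(stt[i],onz(W,stt[i,:2]+stt[i,2:4]/2,.122))
E
```

```text
grip c [ 0.4727 -0.2196  0.122 ] [(np.float64(0.021534735570621414), np.float64(65.5641710246315)), (np.float64(0.021584393007025842), np.float64(-24.430890562428083)), (np.float64(0.02113489824875408), np.float64(-113.98605816136087)), (np.float64(0.02175402090126737), np.float64(156.62393871214198))]
collar c [ 0.4729 -0.2192  0.0665] cap c [ 0.4727 -0.2193  0.128 ]
collar diam 0.04728954477053734
stand [ 0.4739 -0.2228  0.06  ] 0.06342455076774754 0.06407648780183187
tri cap (array([ 0.4719, -0.2191,  0.1267]), np.float64(0.0008192149466327793))
[ 0.4413 -0.2911  0.2787] [-0.099 -0.028 -0.015  0.033  0.003  0.007 -0.033]
[314 112  28  30 245] [ 0.4728 -0.2193  0.122 ]
[321 268  17  29 265] [ 0.4272 -0.3441  0.122 ]
[301 323  16  15 178] [ 0.3921 -0.3833  0.122 ]
```

Call:
arm_command --deltas '[0,0,-0.044,0.029,0.069,-0.04,60,0,0,-0.044,0.029,0.069,-0.08,60,0,0,-0.044,0.029,0.069,-0.11,60,0,0,-0.044,0.029,0.069,-0.11,60,0,0,-0.044,0.029,0.069,-0.11,60,0,0,-0.044,0.029,0.069,-0.11,60]'

```text
clock: 32.7
position: [0.4734, -0.2186, 0.171]
ee_rot: [2.637, 1.703, 0.003]
force: [0.4, -0.8, 0.3]
width: 0.649
gripper_force: 0.0
```

```bash
python3 - <<'E'
from h import *
s=sensors.observe();R=cv2.Rodrigues(s["ee_rot"])[0];print(s["position"],np.degrees(np.arctan2(R[1,1],R[0,1])),s["dq"].round(3),s["joints"])
E
```

```text
[ 0.47337803 -0.21864022  0.17103055] -24.30065804137014 [ 0.009 -0.004  0.    -0.003 -0.008 -0.008  0.004] [-0.39529004  0.50685894  1.03539643  1.97383816 -0.5353368   0.96077147
  0.481389  ]
```

Call:
arm_command --deltas '[0,0,0,-0.0007,-0.0008,-0.03,60,0,0,0,-0.0007,-0.0008,-0.055,60,0,0,0,-0.0007,-0.0008,-0.07,60,0,0,0,-0.0007,-0.0008,-0.0755,60,0,0,0,-0.0007,-0.0008,-0.0755,60,0,0,0,-0.0007,-0.0008,-0.0755,10,0,0,0,-0.0007,-0.0008,-0.0755,10,0,0,0,-0.0007,-0.0008,-0.0755,10,0,0,0,-0.0007,-0.0008,-0.0755,10,0,0,0,-0.0007,-0.0008,-0.0755,10,0,0,0,-0.0007,-0.0008,-0.0755,10,0,0,0,-0.0007,-0.0008,-0.0755,10,0,0,0,-0.0007,-0.0008,-0.0755,10]' --force 60

```text
clock: 34.0
position: [0.4721, -0.2184, 0.0934]
ee_rot: [2.639, 1.705, 0.0]
force: [-0.2, 0.8, 3.4]
width: 0.238
gripper_force: 60.0
```

```bash
python3 - <<'E'
from h import *
s=sensors.observe();R=cv2.Rodrigues(s["ee_rot"])[0];print(s["position"],np.degrees(np.arctan2(R[1,1],R[0,1])),s["width"]*91.8,s["force"],R[:,2])
E
```

```text
[ 0.47209195 -0.21838866  0.09335386] -24.268143386785216 21.816569132213672 [-0.19887432  0.83213082  3.40931022] [ 2.22570991e-04  5.44016044e-05 -9.99999974e-01]
```

Call:
arm_command --deltas '[0,0,0,0,0,0.015,10,0,0,0,0,0,0.04,10,0,0,0,0,0,0.07,10,0,0,0,0,0,0.1,10,0,0,0,0,0,0.14,10,0,0,0,-0.02,0.02,0.16,10,0,0,0,-0.04,0.05,0.16,10,0,0,0,-0.06,0.09,0.16,10,0,0,0,-0.07,0.13,0.16,10,0,0,0,-0.07,0.17,0.16,10,0,0,0,-0.07,0.21,0.16,10,0,0,0,-0.07,0.25,0.16,10,0,0,0,-0.065,0.29,0.16,10,0,0,0,-0.06,0.33,0.16,10,0,0,0,-0.05,0.37,0.16,10,0,0,0,-0.035,0.41,0.16,10,0,0,0,-0.02,0.45,0.16,10,0,0,0,0,0.49,0.16,10,0,0,0,0.02,0.53,0.16,10,0,0,0,0.027,0.542,0.16,10]'

```text
clock: 36.0
position: [0.4995, 0.3283, 0.253]
ee_rot: [2.634, 1.71, 0.0]
force: [-0.1, -0.6, -2.8]
width: 0.236
gripper_force: 60.0
```

Call:
arm_command --deltas '[0,0,0,0,0,-0.04,10,0,0,0,0,0,-0.08,10,0,0,0,0,0,-0.11,10,0,0,0,0,0,-0.125,10,0,0,0,0,0,-0.13,10,0,0,0,0,0,-0.13,10,0,0,0,0,0,-0.13,10]'

```text
clock: 36.7
position: [0.5, 0.3239, 0.1248]
ee_rot: [2.639, 1.705, 0.003]
force: [0.4, 0.1, -1.4]
width: 0.236
gripper_force: 60.0
```

```bash
python3 - <<'E'
from h import *
s=sensors.observe();R=cv2.Rodrigues(s["ee_rot"])[0];print(s["position"],s["width"]*91.8,s["force"],R[:,2])
w=nests();sd=optics.get_image("side");hs=cv2.cvtColor(sd,cv2.COLOR_BGR2HSV)
m=cv2.inRange(hs,(0,200,120),(5,255,255))|cv2.inRange(hs,(174,200,120),(180,255,255));m[:150]=0;m[260:]=0
k,l,st,ce=cv2.connectedComponentsWithStats(m);print("knob side",[(ce[i].round(1).tolist(),int(st[i,4])) for i in range(1,k) if st[i,4]>12])
crop(w,"c10.png",(200,100,480,310),2.8)
E
```

```text
[0.49997187 0.32389815 0.12483258] 21.62393724034022 [ 0.38750337  0.13801629 -1.37109514] [ 0.00188634  0.00117412 -0.99999753]
36.7 [0.49997187 0.32389815 0.12483258] [-0. -0.  0. -0. -0. -0.  0.]
[315.92743764 164.37188209] 441 [0.51857845 0.37633525 0.016     ] x' 0.35583825770392835 y' 0.5329491882078687
[319.93203883 236.66019417] 103 [0.49981437 0.3286299  0.016     ] x' 0.35479130549242444 y' 0.4816904380674183
[323.75722543 285.21965318] 173 [0.48659045 0.29268658 0.016     ] x' 0.3548596035181875 y' 0.4433868957438392
[319.56385069 299.59332024] 509 [0.47875984 0.28309512 0.016     ] x' 0.3508427222390156 y' 0.43167288314577323
knob side [([328.5, 192.8], 24)]
```

View pics/c10.png

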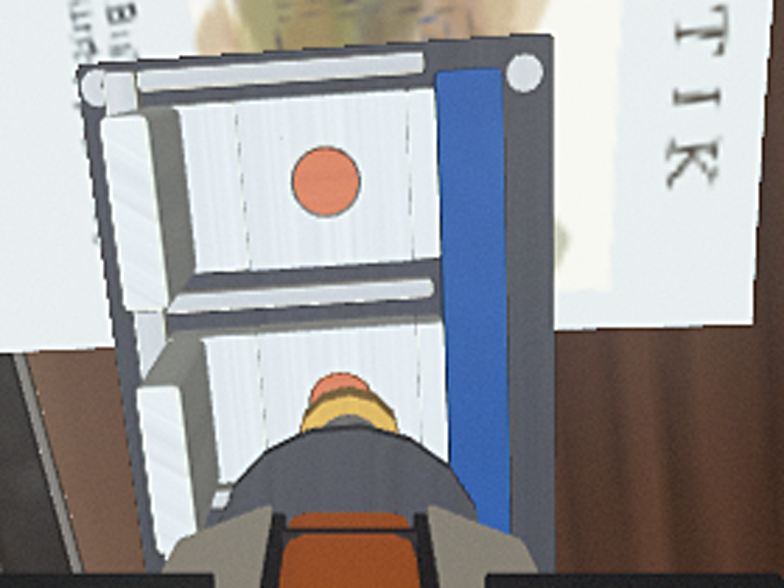

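Call:
arm_command --deltas '[0,0,0,-0.0008,0,-0.008,10,0,0,0,-0.0008,0,-0.014,10,0,0,0,-0.0008,0,-0.016,10,0,0,0,-0.0008,0,-0.018,10,0,0,0,-0.0008,0,-0.02,10,0,0,0,-0.0008,0,-0.022,10,0,0,0,-0.0008,0,-0.024,10,0,0,0,-0.0008,0,-0.026,10,0,0,0,-0.0008,0,-0.028,10,0,0,0,-0.0008,0,-0.029,10,0,0,0,-0.0008,0,-0.029,10]'

```text
clock: 37.9
position: [0.498, 0.3235, 0.0945]
ee_rot: [-2.639, -1.704, 0.001]
force: [-3.1, -0.9, 4.5]
width: 0.237
gripper_force: 60.0
```

Call:
arm_command --deltas '[0,0,0,0.0005,0,-0.001,10,0,0,0,0.0005,0,-0.002,10,0,0,0,0.0005,0,-0.003,10,0,0,0,0.0005,0,-0.003,10]'

```text
clock: 38.3
position: [0.4983, 0.3235, 0.0929]
ee_rot: [-2.637, -1.703, 0.001]
force: [-9.9, -2.9, 24.4]
width: 0.236
gripper_force: 60.0
```

Call:
arm_command --deltas '[0,0,0,0,0,0.012,10,0,0,0,0,0,0.035,10,0,0,0,0,0,0.045,10,0,0,0,0.01,0.026,0.045,10,0,0,0,0.0202,0.053,0.045,10,0,0,0,0.0202,0.053,0.045,10,0,0,0,0.0202,0.053,0.035,10,0,0,0,0.0202,0.053,0.035,10,0,0,0,0.0202,0.053,0.035,10,0,0,0,0.0202,0.053,0.035,10]'

```text
clock: 39.3
position: [0.519, 0.3759, 0.1263]
ee_rot: [2.64, 1.703, -0.0]
force: [0.1, -0.1, -1.9]
width: 0.236
gripper_force: 60.0
```

```bash
python3 - <<'E'
from h import *
np.set_printoptions(precision=4,suppress=True)
w=nests();cv2.imwrite("pics/w12.png",w);print(sensors.observe()["force"])
# brass foot: yellow
m=cv2.inRange(cv2.cvtColor(w,cv2.COLOR_BGR2HSV),(18,80,100),(30,255,255));k,l,st,ce=cv2.connectedComponentsWithStats(m);print([st[i].tolist() for i in range(1,k) if st[i,4]>60])
E
```

```text
39.3 [0.519  0.3759 0.1263] [-0.   -0.    0.   -0.01 -0.   -0.   -0.  ]
[321.4507 235.4155] 142 [0.5198 0.3804 0.016 ] x' 0.3555537918774363 y' 0.5371876641798087
[324.1117 285.1899] 179 [0.5053 0.3437 0.016 ] x' 0.35468835474964516 y' 0.49776727967875334
[321.0384 301.8146] 755 [0.4974 0.332  0.016 ] x' 0.3513519268387246 y' 0.48399763335036766
[-0.1004 -0.2611 -1.8584]
[[308, 171, 23, 26, 320], [307, 238, 35, 17, 315], [268, 324, 11, 62, 346], [370, 324, 12, 62, 386], [148, 399, 364, 17, 4508]]
```

Call:
arm_command --deltas '[0,0,0,-0.001,0.0003,-0.01,10,0,0,0,-0.001,0.0003,-0.018,10,0,0,0,-0.001,0.0003,-0.02,10,0,0,0,-0.001,0.0003,-0.022,10,0,0,0,-0.001,0.0003,-0.024,10,0,0,0,-0.001,0.0003,-0.026,10,0,0,0,-0.001,0.0003,-0.028,10,0,0,0,-0.001,0.0003,-0.03,10,0,0,0,-0.001,0.0003,-0.032,10,0,0,0,-0.001,0.0003,-0.034,10,0,0,0,-0.001,0.0003,-0.035,10,0,0,0,-0.001,0.0003,-0.036,10,0,0,0,-0.001,0.0003,-0.036,10]'

```text
clock: 40.65
position: [0.5176, 0.3768, 0.0929]
ee_rot: [-2.637, -1.703, 0.0]
force: [-11.7, -4.3, 28.9]
width: 0.236
gripper_force: 60.0
```

Call:
arm_command --deltas '[0,0,0,0,0,0.012,10,0,0,0,0,0,0.04,10,0,0,0,0,0,0.08,10,0,0,0,0,0,0.12,10,0,0,0,0,0,0.16,10,0,0,0,-0.02,-0.045,0.16,10,0,0,0,-0.04,-0.09,0.16,10,0,0,0,-0.055,-0.127,0.16,10,0,0,0,-0.055,-0.127,0.16,10,0,0,0,-0.055,-0.127,0.16,10]'

```text
clock: 41.65
position: [0.4631, 0.2496, 0.2508]
ee_rot: [-2.639, -1.702, -0.003]
force: [0.2, 1.6, -1.7]
width: 0.234
gripper_force: 60.0
```

```bash
python3 - <<'E'
from h import *
np.set_printoptions(precision=4,suppress=True)
w=nests();cv2.imwrite("pics/w13.png",w);s=sensors.observe();print(s["width"]*91.8,s["force"])
h=cv2.cvtColor(w,cv2.COLOR_BGR2HSV)
W=cam("wrist")
for n,X in(("A",[.5187,.3764,.018]),("B",[.4991,.3239,.018])):
    c=proj(W,X).round().astype(int);print(n,c);print(w[c[1],c[0]-12:c[0]+13,2]);print(w[c[1]-12:c[1]+13,c[0],2])
print("before (w7 center row)");b=cv2.imread("pics/w7.png");print(b[201,358-12:358+13,2])
E
```

```text
41.65 [0.4631 0.2496 0.2508] [-0.    0.04 -0.04 -0.04 -0.01  0.   -0.  ]
[321.5519  60.1369] 241 [0.5186 0.376  0.016 ] x' 0.3559741552899989 y' 0.5326283560496566
[325.4327 122.3942] 208 [0.499  0.3238 0.016 ] x' 0.3557145941757799 y' 0.47685231617959395
21.599379390649176 [ 0.7713  0.0929 -1.8888]
A [322  60]
[231 232 235  94 228 221 218 218 221 218 220 219 219 219 222 219 221 221
 223 224 142 222 235 232 229]
[230 230 134 155 235 221 222 223 221 220 218 220 219 223 222 222 223 222
 221 219 224 225 237 235 234]
B [326 123]
[233 231 235 152 189 228 222 221 222 222 221 222 222 222 224 221 223 225
 226 185 168 238 232 228 230]
[230 232 224 114 233 220 221 222 224 221 219 219 222 225 224 224 222 219
 226 215 131 226 236 233 233]
before (w7 center row)
[239 238 240 240 217 184 235 232 231 230 230 230 230 231 231 231 229 231
 232 233 152 247 243 238 238]
```

Call:
arm_command --deltas '[0,0,0,-0.02,-0.04,0,10,0,0,0,-0.04,-0.08,0,10,0,0,0,-0.055,-0.12,0,10,0,0,0,-0.06,-0.16,0,10,0,0,0,-0.062,-0.2,0,10,0,0,0,-0.062,-0.24,0,10,0,0,0,-0.062,-0.28,0,10,0,0,0,-0.055,-0.32,0,10,0,0,0,-0.045,-0.36,0,10,0,0,0,-0.03,-0.4,0,10,0,0,0,-0.01,-0.44,0,10,0,0,0,0.0097,-0.4696,0,10,0,0,0,0.0097,-0.4696,0,10,0,0,0,0.0097,-0.4696,-0.04,10,0,0,0,0.0097,-0.4696,-0.07,10,0,0,0,0.0097,-0.4696,-0.07,10,0,0,0,0.0097,-0.4696,-0.07,10,0,0,0,0.0097,-0.4696,-0.07,10]'

```text
clock: 43.5
position: [0.4739, -0.22, 0.1817]
ee_rot: [2.636, 1.705, 0.002]
force: [0.7, -0.5, -2.4]
width: 0.24
gripper_force: 60.0
```

```bash
python3 - <<'E'
from h import *
s=sensors.observe();R=cv2.Rodrigues(s["ee_rot"])[0];print(s["position"],s["dq"].round(3),s["force"],R[:,2],np.degrees(np.arctan2(R[1,1],R[0,1])))
S=cam("side");sd=optics.get_image("side");cv2.imwrite("pics/side3.png",sd)
c=proj(S,s["position"]);h=cv2.cvtColor(sd,cv2.COLOR_BGR2HSV)
# brass foot and orange below TCP
x0=int(c[0]);m=cv2.inRange(h,(16,90,90),(28,255,255));k,l,st,ce=cv2.connectedComponentsWithStats(m)
print(c,[(ce[i].round(1).tolist(),st[i].tolist()) for i in range(1,k) if st[i,4]>15 and abs(ce[i][0]-x0)<25])
for z in(-.0915,-.0875):print(proj(S,s["position"]+[0,0,z]),proj(S,s["position"]+[0,-.012,z]))
E
```

```text
[ 0.47391552 -0.22003018  0.18174909] [-0.005 -0.01   0.004  0.004 -0.004 -0.004  0.005] [ 0.71682582 -0.50912608 -2.37366075] [ 0.00202855 -0.00123989 -0.99999717] -24.219409945651734
[349.97689425 259.67032535] [([371.2, 222.9], [365, 220, 13, 8, 76]), ([346.7, 231.8], [326, 228, 45, 9, 163]), ([370.7, 242.7], [370, 239, 3, 9, 18]), ([348.4, 296.4], [342, 291, 14, 10, 86]), ([332.0, 307.8], [331, 298, 3, 21, 24]), ([363.4, 311.4], [363, 301, 3, 21, 22]), ([332.0, 391.0], [327, 386, 11, 10, 66])]
[348.44681713 298.08555269] [349.6347031  302.01373847]
[348.51067585 296.48226914] [349.70164807 300.4035216 ]
```

Call:
arm_command --deltas '[0,0,0,-0.0005,-0.0003,-0.02,10,0,0,0,-0.0005,-0.0003,-0.032,10,0,0,0,-0.0005,-0.0003,-0.044,10,0,0,0,-0.0005,-0.0003,-0.056,10,0,0,0,-0.0005,-0.0003,-0.068,10,0,0,0,-0.0005,-0.0003,-0.078,10,0,0,0,-0.0005,-0.0003,-0.083,10,0,0,0,-0.0005,-0.0003,-0.084,10,0,0,0,-0.0005,-0.0003,-0.084,10]'

```text
clock: 44.45
position: [0.4721, -0.2202, 0.0963]
ee_rot: [2.639, 1.705, -0.0]
force: [0.2, -0.3, -2.2]
width: 0.24
gripper_force: 60.0
```

Call:
arm_command --deltas '[0,0,0,0,0,-0.001,10,0,0,0,0,0,-0.002,10,0,0,0,0,0,-0.003,10,0,0,0,0,0,-0.004,10,0,0,0,0,0,-0.004,10]'

```text
clock: 44.95
position: [0.4723, -0.2201, 0.0933]
ee_rot: [-2.639, -1.704, -0.002]
force: [-4.6, 3.0, 14.2]
width: 0.237
gripper_force: 60.0
```

Call:
arm_command --deltas '[0,0,0,0,0,0.001,10,0,0,0,0,0,0.001,60,0,0,0,0,0,0.001,60,0,0,0,0,0,0.001,60,0,0,0,0,0,0.001,60,0,0,0,0,0,0.001,60,0,0,0,0,0,0.001,60,0,0,0,0,0,0.04,60,0,0,0,0,0,0.08,60,0,0,0,0,0,0.12,60,0,0,0,0,0,0.16,60,0,0,0,0,0,0.16,60]'

```text
clock: 46.15
position: [0.474, -0.2218, 0.2567]
ee_rot: [2.634, 1.701, 0.007]
force: [0.3, -1.1, -0.4]
width: 0.652
gripper_force: 0.0
```

Call:
arm_command --deltas '[0,0,0,-0.02,0.04,0,60,0,0,0,-0.05,0.08,0,60,0,0,0,-0.07,0.12,0,60,0,0,0,-0.07,0.16,0,60,0,0,0,-0.07,0.2,0,60,0,0,0,-0.07,0.24,0,60,0,0,0,-0.065,0.28,0,60,0,0,0,-0.06,0.32,0,60,-0.08,0,0,-0.05,0.34,0,60,-0.16,0,0,-0.04,0.35,0,60,-0.24,0,0,-0.03,0.36,0,60,-0.3,0,0,-0.02,0.37,0,60,-0.3,0,0,-0.02,0.37,0,60,-0.3,0,0,-0.02,0.37,0,60]'

```text
clock: 47.55
position: [0.4519, 0.1501, 0.2515]
ee_rot: [2.286, 1.478, -0.357]
force: [-0.1, -1.3, 0.9]
width: 0.651
gripper_force: 0.0
```

```bash
python3 - <<'E'
from h import *
np.set_printoptions(precision=4,suppress=True)
S=cam("side");sd=optics.get_image("side");w=shot("w14");W=load("w14");s=sensors.observe();print(s["position"],s["joints"]);
h=cv2.cvtColor(sd,cv2.COLOR_BGR2HSV);m=cv2.inRange(h,(5,170,100),(17,255,255));k,l,st,ce=cv2.connectedComponentsWithStats(m);print([(ce[i].round(1).tolist(),st[i].tolist()) for i in range(1,k) if st[i,4]>100])
print("cam",ray(W,(324,237)))
for n,X in(("A",[.5187,.3764,.018]),("B",[.4991,.3239,.018])): print(n,proj(W,X))
m=cv2.inRange(cv2.cvtColor(w,cv2.COLOR_BGR2HSV),(3,60,130),(12,190,240));k,l,st,ce=cv2.connectedComponentsWithStats(m);print([(ce[i].round(1).tolist(),st[i].tolist()) for i in range(1,k) if st[i,4]>60])
E
```

```text
[0.4518 0.1487 0.2524] [-1.4459  0.5203  1.107   1.8625 -0.0242  1.2059 -0.7714]
[([486.7, 200.5], [471, 197, 32, 8, 154]), ([347.7, 295.4], [341, 283, 15, 26, 296]), ([332.4, 364.6], [327, 355, 12, 21, 184]), ([311.0, 393.5], [306, 383, 11, 21, 184])]
cam (array([0.4867, 0.2793, 0.3417]), array([-0.1263, -0.6794, -0.7228]))
A [ 175.3771 -404.5042]
B [ 206.1281 -209.4677]
[([604.7, 145.6], [581, 135, 51, 28, 250]), ([523.9, 249.1], [511, 239, 29, 23, 284])]
```

Call:
arm_command --deltas '[0.09,0,0,0,0,0,60,0.18,0,0,0,0,0,60,0.27,0,0,0,0,0,60,0.36,0,0,0,0,0,60,0.45,0,0,0,0,0,60,0.54,0,0,0,0,0,60,0.6,0,0,0,0,0,60,0.6,0,0,0,0,0,60,0.6,0,0,0,0,0,60]'

```text
clock: 48.55
position: [0.452, 0.1487, 0.2527]
ee_rot: [-2.292, -1.475, -0.355]
force: [-0.1, 0.2, -0.0]
width: 0.653
gripper_force: 0.0
```

```bash
python3 - <<'E'
from h import *
np.set_printoptions(precision=4,suppress=True,linewidth=200)
w=shot("w15");W=load("w15");s=sensors.observe();print(s["position"],s["joints"]);o=ray(W,(324,237))[0];print(o)
m=cv2.inRange(cv2.cvtColor(w,cv2.COLOR_BGR2HSV),(3,60,130),(12,190,240));k,l,st,ce=cv2.connectedComponentsWithStats(m);print([(ce[i].round(1).tolist(),st[i].tolist()) for i in range(1,k) if st[i,4]>60])
for n,X in(("A",[.5187,.3764,.018]),("B",[.4991,.3239,.018])):
    X=np.array(X);c=proj(W,X).round().astype(int);print(n,c,w[c[1]-16:c[1]+16,c[0]-0].tolist())
    d=(X-o)[:2];d/=np.linalg.norm(d)
    r=8.5e-3
    for z in(.018,.016,.013): print(z,[proj(W,X+[*(t*r*d),z-.018]).round(1) for t in(-1,1)])
E
```

```text
[0.4519 0.1499 0.2527] [-0.8429  0.2334  0.9088  2.0667 -0.7508  1.0971  0.0434]
[0.4868 0.1528 0.4112]
[([295.7, 238.8], [277, 137, 41, 200, 2652]), ([312.1, 386.1], [302, 371, 19, 34, 319])]
A [341  92] [[241, 238, 231], [255, 254, 251], [252, 251, 247], [252, 250, 246], [252, 250, 247], [252, 250, 246], [252, 251, 247], [252, 251, 247], [255, 255, 251], [255, 255, 254], [133, 136, 132], [137, 144, 145], [134, 156, 213], [123, 164, 248], [129, 168, 243], [133, 167, 242], [130, 164, 240], [128, 162, 238], [128, 160, 238], [128, 167, 242], [129, 166, 242], [127, 164, 242], [123, 160, 240], [205, 221, 243], [255, 255, 250], [255, 253, 249], [253, 252, 249], [253, 252, 249], [253, 252, 249], [253, 252, 249], [254, 253, 250], [255, 255, 254]]
0.018 [array([342.7,  98.5]), array([339.1,  85.4])]
0.016 [array([342.9,  99.4]), array([339.4,  86.3])]
0.013 [array([343.3, 100.6]), array([339.7,  87.7])]
B [343 138] [[255, 255, 255], [255, 253, 249], [252, 251, 247], [252, 250, 246], [252, 250, 246], [252, 250, 246], [251, 249, 245], [252, 251, 246], [255, 253, 249], [255, 255, 250], [148, 150, 141], [133, 140, 157], [130, 163, 241], [123, 161, 243], [127, 164, 242], [125, 161, 240], [129, 163, 239], [125, 158, 237], [126, 161, 239], [125, 163, 241], [126, 163, 241], [126, 162, 241], [115, 152, 239], [148, 181, 240], [250, 251, 248], [255, 253, 247], [253, 251, 247], [252, 251, 247], [252, 251, 247], [252, 251, 247], [253, 251, 247], [254, 253, 250]]
0.018 [array([344.9, 144.8]), array([340.2, 131.5])]
0.016 [array([345.1, 145.4]), array([340.5, 132.2])]
0.013 [array([345.5, 146.4]), array([340.8, 133.3])]
```

```bash
python3 -c "
from cell import arm
print(arm.sign_off())"
```

```text
the job is handed in; nothing more can be done
None
```

The job is handed in with no verdict shown: both brackets found (no third seen) are locked in the left and middle nests, both spots read as driven in on the last wrist image, the punch is back in its stand, and neither the black can nor the jar was near the arm's path.

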